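# Put away the grater plates and utensils

## Task

Put the dried kitchen tools away. Slide both grater plates from the dish rack upright and fully down into the two slots of the grey holder, one in each, then turn the holder's black lock collar round to its locked mark, so that its arm lies across above the plates. Hang every utensil on the drying mat by its eye on the pegs of the hook rail, hanging still, and leave everything else standing where it is.

Things in the scene. Friction and masses are not known exactly. Their poses are not given: they have to be found in the camera images.
- turner: Slotted turner with a rectangular steel blade 65 x 56. A black handle bar 18 wide, 12 thick from x -20 to +68 ends in a flat steel eye (ring 36 outside, 24 inside, 6 thick, at mid-thickness) centred at x +85; thin shank and head lie from x -17 to -107. Origin on the underside; +x towards the eye, +z the upper side as laid. 0.06 to 0.13 kg, balanced near x 0. May be absent.
- skimmer: Skimmer with a round perforated steel disc, 56 across, 4 thick. Handle, eye, length and axes just as the turner. At the start the utensils lie some 90 mm apart on a fixed grey mat 240 x 360 x 4 thick. May be absent.
- scraper: Scraper with a narrow steel blade 65 x 26 x 4. Handle, eye, length and axes just as the turner. At the start the utensils lie some 90 mm apart on a fixed grey mat 240 x 360 x 4 thick. May be absent.
- masher: Masher with an open rectangular steel frame 60 x 56, 5 thick. Handle, eye, length and axes just as the turner. At the start the utensils lie some 90 mm apart on a fixed grey mat 240 x 360 x 4 thick. May be absent.
- rail_stand: Fixed hook rail: white base 120 x 310 x 12 from x -10 to +110, two aluminium posts 14 square at y +-147, x 0 to 14, and a level crossbar 14 deep and 24 high between them, its middle 250 above the table; open below it. Origin on the table below the middle of its front face; -x is the front.
- peg0: Peg 0 of 4, counted from the rail's -y end: steel rod 7 in diameter, 50 long, sloping up at 45 degrees out of the crossbar's front. Origin at its root, +z along it to the tip, y level along the crossbar, 75 between pegs. A utensil held along this x axis or nearer level, eye uppermost, its eye moved down the peg and let go, slides to the root and swings down to hang plumb in about 2 s.
- peg1: Peg 1 of 4, counted from the rail's -y end: steel rod 7 in diameter, 50 long, sloping up at 45 degrees out of the crossbar's front. Origin at its root, +z along it to the tip, y level along the crossbar, 75 between pegs. A utensil held along this x axis or nearer level, eye uppermost, its eye moved down the peg and let go, slides to the root and swings down to hang plumb in about 2 s.
- peg2: Peg 2 of 4, counted from the rail's -y end: steel rod 7 in diameter, 50 long, sloping up at 45 degrees out of the crossbar's front. Origin at its root, +z along it to the tip, y level along the crossbar, 75 between pegs. A utensil held along this x axis or nearer level, eye uppermost, its eye moved down the peg and let go, slides to the root and swings down to hang plumb in about 2 s.
- peg3: Peg 3 of 4, counted from the rail's -y end: steel rod 7 in diameter, 50 long, sloping up at 45 degrees out of the crossbar's front. Origin at its root, +z along it to the tip, y level along the crossbar, 75 between pegs. A utensil held along this x axis or nearer level, eye uppermost, its eye moved down the peg and let go, slides to the root and swings down to hang plumb in about 2 s.
- turner_eye (a point): Centre of the 24 mm hole of the turner's eye; same axes as the turner.
- skimmer_eye (a point): Centre of the 24 mm hole of the skimmer's eye; same axes as the skimmer.
- scraper_eye (a point): Centre of the 24 mm hole of the scraper's eye; same axes as the scraper.
- masher_eye (a point): Centre of the 24 mm hole of the masher's eye; same axes as the masher.
- plate0: Grater plate: upright slab 120 (x) x 8 (y) x 100 high (z), white frame, steel grating with coarse holes, 0.1 to 0.16 kg. Origin: centre of its lower edge. Starts standing on the dish rack's tray, 6 above the table. Grip its top edge across the 8 mm. The other plate is 60 mm away, so do not open the fingers fully around it.
- plate1: Grater plate of the same size and weight as plate0, with finer holes. The two are interchangeable. Origin: centre of its lower edge. The plates start in a fixed white dish rack: tray 150 x 140 x 6 with four wire hoops 50 high; each stands in a gap 14 wide between two hoops.
- holder: Grey plate holder, fixed: base 140 x 170 x 8; two upright slots along x at y -30 and +30, each 126 long, 10.5 wide, floor 8 above the table, walls 40 high, flared lips to 47. Origin: between the slots, on the table. The lock collar, a ribbed black disc 48 across, top 134 above the table, turns on a post, its vertical axis at x 0, y -90.
- collar (a joint): Lock collar angle about its vertical axis: 0 = its arm along the holder's +x (open, clear of the slots), grows anticlockwise from above; at 1.57 (its stop) the arm lies along the holder's +y, across above both slots, at the locked mark (a rib on the fixed flange). Locked from 1.42 up. Stays where left; turning takes about 0.06 N m.
- collar_lug (a point): Grip point in the upright lug on the collar's arm, 55 out from the axis, 142 above the table. The lug is 26 long (along the arm, this x), 10 thick (this y), from 125 to 154 above the table. The arm is 14 wide, 10 thick, its underside 115 above the table (7 above a seated plate), its end 140 from the axis.
- mug: White mug, 80 across, 90 high; not part of the job. Origin: centre of its underside.
- spice_jar: Spice jar, 48 across, 90 high; not part of the job. Origin: centre of its underside.
- tea_tin: Steel tea tin, 56 across, 80 high; not part of the job. Origin: centre of its underside.
- bowl: White bowl, 130 across, 60 high; not part of the job. Origin: centre of its underside.
- jam_jar: Jam jar, 66 across, 100 high; not part of the job. Origin: centre of its underside.
- egg_timer: White egg timer, 60 across, 55 high; not part of the job. Origin: centre of its underside.
There are look-alikes about, which are no part of the job. What is shaped like the scraper but orange is not meant.

How it is judged (in metres and radians):
On the way, in this order (a step that is already met when the one before it is completed fails the run):
1. both grater plates stand fully down in the holder's slots, with the collar still open (z of plate0 in the frame of holder between 0.005 and 0.0115 m and x of plate0 in the frame of holder between -0.008 and 0.008 m and angle between each of plate0, plate1's own z axis and vertical below 0.12 rad and (y of plate0 in the frame of holder between -0.035 and -0.025 m or y of plate0 in the frame of holder between 0.025 and 0.035 m) and z of plate1 in the frame of holder between 0.005 and 0.0115 m and x of plate1 in the frame of holder between -0.008 and 0.008 m and (y of plate1 in the frame of holder between -0.035 and -0.025 m or y of plate1 in the frame of holder between 0.025 and 0.035 m) and value of joint collar below 1.2 rad), for 0.2 s.
2. the lock collar is turned to its locked mark (value of joint collar above 1.42 rad and z of plate0 in the frame of holder between 0.005 and 0.0115 m and x of plate0 in the frame of holder between -0.008 and 0.008 m and angle between each of plate0, plate1's own z axis and vertical below 0.12 rad and (y of plate0 in the frame of holder between -0.035 and -0.025 m or y of plate0 in the frame of holder between 0.025 and 0.035 m) and z of plate1 in the frame of holder between 0.005 and 0.0115 m and x of plate1 in the frame of holder between -0.008 and 0.008 m and (y of plate1 in the frame of holder between -0.035 and -0.025 m or y of plate1 in the frame of holder between 0.025 and 0.035 m)), for 0.2 s.
At the end, for the whole second after the job is handed in: Each plate upright in its own slot, lower edge within 3.5 mm of the slot floor; collar above 1.42 rad; each utensil present hangs at rest with a peg through its eye (eye centre within 12 mm of the peg's axis, at most 45 mm along it), within 0.4 rad of vertical (all of step 2 and distance between plate0 and plate1 above 0.045 m and ((x of turner_eye in the frame of peg0 between -0.012 and 0.012 m and y of turner_eye in the frame of peg0 between -0.012 and 0.012 m and z of turner_eye in the frame of peg0 between -0.008 and 0.045 m) or (x of turner_eye in the frame of peg1 between -0.012 and 0.012 m and y of turner_eye in the frame of peg1 between -0.012 and 0.012 m and z of turner_eye in the frame of peg1 between -0.008 and 0.045 m) or (x of turner_eye in the frame of peg2 between -0.012 and 0.012 m and y of turner_eye in the frame of peg2 between -0.012 and 0.012 m and z of turner_eye in the frame of peg2 between -0.008 and 0.045 m) or (x of turner_eye in the frame of peg3 between -0.012 and 0.012 m and y of turner_eye in the frame of peg3 between -0.012 and 0.012 m and z of turner_eye in the frame of peg3 between -0.008 and 0.045 m)) and angle between each of turner, skimmer, scraper, masher's own x axis and vertical below 0.4 rad and linear speed of each of turner, skimmer, scraper, masher below 0.06 m/s and ((x of skimmer_eye in the frame of peg0 between -0.012 and 0.012 m and y of skimmer_eye in the frame of peg0 between -0.012 and 0.012 m and z of skimmer_eye in the frame of peg0 between -0.008 and 0.045 m) or (x of skimmer_eye in the frame of peg1 between -0.012 and 0.012 m and y of skimmer_eye in the frame of peg1 between -0.012 and 0.012 m and z of skimmer_eye in the frame of peg1 between -0.008 and 0.045 m) or (x of skimmer_eye in the frame of peg2 between -0.012 and 0.012 m and y of skimmer_eye in the frame of peg2 between -0.012 and 0.012 m and z of skimmer_eye in the frame of peg2 between -0.008 and 0.045 m) or (x of skimmer_eye in the frame of peg3 between -0.012 and 0.012 m and y of skimmer_eye in the frame of peg3 between -0.012 and 0.012 m and z of skimmer_eye in the frame of peg3 between -0.008 and 0.045 m)) and ((x of scraper_eye in the frame of peg0 between -0.012 and 0.012 m and y of scraper_eye in the frame of peg0 between -0.012 and 0.012 m and z of scraper_eye in the frame of peg0 between -0.008 and 0.045 m) or (x of scraper_eye in the frame of peg1 between -0.012 and 0.012 m and y of scraper_eye in the frame of peg1 between -0.012 and 0.012 m and z of scraper_eye in the frame of peg1 between -0.008 and 0.045 m) or (x of scraper_eye in the frame of peg2 between -0.012 and 0.012 m and y of scraper_eye in the frame of peg2 between -0.012 and 0.012 m and z of scraper_eye in the frame of peg2 between -0.008 and 0.045 m) or (x of scraper_eye in the frame of peg3 between -0.012 and 0.012 m and y of scraper_eye in the frame of peg3 between -0.012 and 0.012 m and z of scraper_eye in the frame of peg3 between -0.008 and 0.045 m)) and ((x of masher_eye in the frame of peg0 between -0.012 and 0.012 m and y of masher_eye in the frame of peg0 between -0.012 and 0.012 m and z of masher_eye in the frame of peg0 between -0.008 and 0.045 m) or (x of masher_eye in the frame of peg1 between -0.012 and 0.012 m and y of masher_eye in the frame of peg1 between -0.012 and 0.012 m and z of masher_eye in the frame of peg1 between -0.008 and 0.045 m) or (x of masher_eye in the frame of peg2 between -0.012 and 0.012 m and y of masher_eye in the frame of peg2 between -0.012 and 0.012 m and z of masher_eye in the frame of peg2 between -0.008 and 0.045 m) or (x of masher_eye in the frame of peg3 between -0.012 and 0.012 m and y of masher_eye in the frame of peg3 between -0.012 and 0.012 m and z of masher_eye in the frame of peg3 between -0.008 and 0.045 m))); the robot touches nothing.
It fails at once if one of the other kitchen things is knocked over or moved more than 5 cm (distance of any of mug, spice_jar, tea_tin, bowl, jam_jar, egg_timer from where it was at the start of the episode above 0.05 m or angle between any of mug, spice_jar, tea_tin, bowl, jam_jar, egg_timer's own z axis and vertical above 0.6 rad).
Of turner, skimmer, scraper, masher only 3 to 4 are there at a start; the rules pass over those that are not, and their reading is None.
At some moment in a run one of turner, skimmer, scraper, masher may be knocked a few centimetres aside while the robot is not near it.
It also fails if it takes over 210 s, if anything falls off the work surface, if the arm or the gripper's body presses on something with over 40 N, if the wrist force passes 120 N, or if a joint passes its speed limit or range.

## Robot

A 7-joint arm with a two-finger parallel gripper is mounted at the origin on the work surface. World frame = base frame: x ahead of the robot, y to its left, z up, the work surface at z = 0. Lengths are in m, angles in degrees, forces in N, time in s.
With the tool pointing down it reaches from about 0.425 to 0.875 m from the base axis. Payload 4.7 kg.
Tool frame: the origin (TCP) lies at the centre of the arm's flange, where the gripper is bolted on; the fingertips stand 182 mm ahead of it and the grasp point (between the pads) lies 164 mm ahead of it (env.grip_depth is the distance from the TCP to the grasp point, in m); z points along the fingers, y is the line along which they close (so a half turn about z gives the same grasp; the last joint's range is limited). The gripper opens to 87 mm and grips with 3 to 60 N. Pads are 19 mm wide; open, the fingers measure 117 mm over their backs; the gripper's body (75 mm by 190 mm) begins 51 mm behind the grasp point.
Start: joints at [0.808, 18.392, -4.016, 83.108, 1.295, 78.541, -3.26], TCP at [0.65, -0, 0.405] pointing down, gripper open.
Joint ranges: [-163.93, 163.93], [-17.29, 119.83], [-79.2, 71.16], [3.27, 140.29], [-89.18, 269.18], [5.43, 117.66], [-154.24, 154.24]. Speed limits (degrees/s): [147.25, 147.25, 180, 180, 180, 180, 180].

## Interface

Orientations are given as [roll, pitch, yaw] about the fixed x, y, z axes, in that order (R = Rz(yaw) Ry(pitch) Rx(roll)).
In Python, from cell import env gives the robot as it stands. The module is installed in compiled form; this text tells all that it offers.
- The arm moves only by the tool send_rows, never from a script. Its arguments are lists of equal length, an entry for each row: "xyz": the shift along the tool's x, y, z in m, a list of three; "rotation": the turn, a rotation vector about the tool's x, y, z in rad, a list of three; "jaw": the opening, from 0 (shut) to 1 (fully open). A call has 1 to 20 rows; each row shifts and turns the commanded pose from where the row before left it, along the tool's axes as they then stand; what a row does not reach is not made up. A row lasts 1/10 s, in which the tool goes at most 50 mm and 8.59 degrees, less where a joint would pass 70% of its speed; a pose out of reach is approached as far as the arm can. A call is refused whole if a number of a shift passes 0.05 or a number of a turn 0.15, either way. A call with a gripper value outside its range is refused whole. The fingers move at their own pace and stop on an object; "newtons" is the grip in N (left out, the last holds). Time passes only in rows, so rows that do not move let the fingers close. It gives the time, the measured TCP pose, the force, the opening and the grip force at its end, in the units of the state.
- env.get_obs(): the state, without advancing time (a new reading comes with each control period).
- env.read_camera(name): name is "scene" or "side" or "wrist"; returns a dict with "image" (480x640x3 uint8, blue, green, red), "fx", "fy", "cx", "cy" (pixels), "R" (3x3) and "t" (3): a world point X has camera coordinates R X + t. Camera axes: x right, y down, z forward; pixel columns grow to the right and rows downward; lengths in m; the calibration is good to about 2 mm. The wrist camera is an equidistant fisheye: a pixel r from the principal point sees the ray r / f radians off the axis. A picture is of the moment at which its call begins. There is no depth.
- env.sign_off(): hands the job in; it is judged then, once.
The state is a dict: "time_s": time; "qpos": joint angles; "joint_velocities": joint speeds; "effort": joint torques, N m; "tool_pos": TCP position; "tool_rot": TCP orientation; "force": force on the tool from outside, world axes, zero at the start; "wrist_torque": the same for the moment, N m; "grip_width": finger opening in m; "grasp_force": force on a finger pad.
Only numpy, scipy, OpenCV 4.12 (cv2) and the standard library are available. Lean on these libraries where they do the work, as an engineer would, in place of code of your own. Each camera call takes 0.05 s, during which the arm holds its last target. There are 200 camera calls.

## Working session

There is one attempt and no reset: what is moved stays moved. The work goes in short steps, Python scripts to look and compute and a tool call to move; the robot and the scene stay as the last step left them, time stands still between calls to the robot, and variables do not carry over. Pictures are saved under pics/ and viewed, at most 15 in all, crops included, and the job is handed in when it is done.

Besides the shell and the picture viewer there is one more tool, called after ">>>" by a JSON object that holds its "name" and its "arguments". send_rows: Moves the arm, as the interface text tells. Its arguments: {"type":"object","properties":{"xyz":{"type":"array"},"rotation":{"type":"array"},"jaw":{"type":"array"},"newtons":{"type":"number"}},"required":["xyz","rotation","jaw"]}

```bash
mkdir -p pics; ls; python3 - <<'E'
from cell import env
import cv2,numpy as np
for n in ("scene","side","wrist"):
    c=env.read_camera(n); cv2.imwrite(f"pics/{n}0.png",c["image"])
    print(n,c["fx"],c["fy"],c["cx"],c["cy"],np.round(c["R"],3).tolist(),np.round(c["t"],3).tolist(), np.round(-np.array(c["R"]).T@np.array(c["t"]),3))
print(env.get_obs())
E
```

```text
pics
scene 449.57674532270636 449.57674532270636 327.79917606291974 235.30962729296624 [[0.478, 0.878, 0.009], [0.688, -0.368, -0.625], [-0.546, 0.305, -0.781]] [-0.223, -0.2, 1.426] [ 1.023 -0.312  0.99 ]
side 554.7852712123072 554.7852712123072 313.3136609353495 231.08651440104788 [[-0.999, 0.049, -0.021], [0.047, 0.627, -0.777], [-0.024, -0.777, -0.629]] [0.421, 0.099, 1.642] [0.456 1.193 1.118]
wrist 371.64829954431775 371.64829954431775 314.1094291040316 239.8526357117463 [[1.0, 0.0, -0.003], [0.001, -0.966, 0.257], [-0.002, -0.257, -0.966]] [-0.649, -0.031, 0.39] [0.65  0.07  0.383]
{'time_s': 0.15, 'qpos': array([ 0.80790271, 18.42846775, -4.01303483, 83.15871782,  1.29509619,
       78.54114973, -3.258198  ]), 'joint_velocities': array([ 0.04830311, -0.10684976,  0.02310757, -0.1359695 , -0.04657675,
        0.09567063,  0.01626525]), 'effort': array([ 2.16972071e-04, -4.91794288e+01, -4.04079035e-01, -3.12878716e+01,
       -6.39387709e-02,  4.04033612e-02,  9.90178205e-05]), 'tool_pos': array([ 6.49846361e-01, -5.67621287e-05,  4.03922831e-01]), 'tool_rot': array([-1.79916876e+02,  5.96725029e-03,  9.00009442e+01]), 'force': array([-1.0891415 , -0.73184025, -0.26105851]), 'wrist_torque': array([ 0.00338941, -0.03413746, -0.00417328]), 'grasp_force': 0.0, 'grip_width': 0.08717987943022686}
```

View pics/scene0.png

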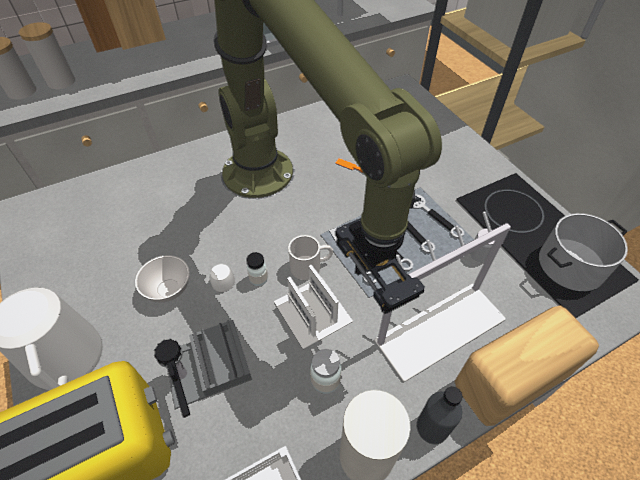

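View pics/side0.png

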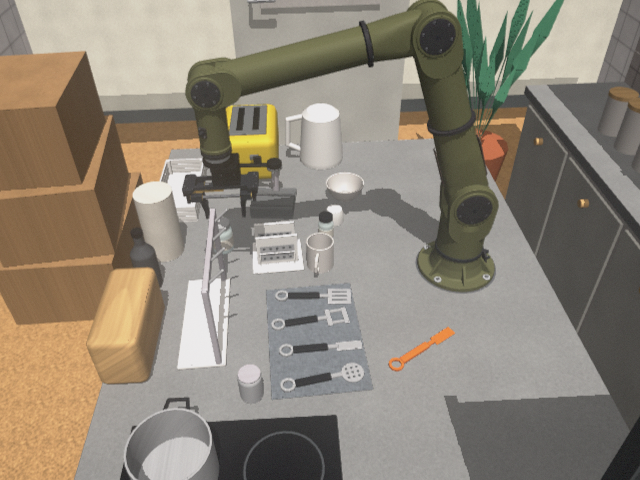

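View pics/wrist0.png

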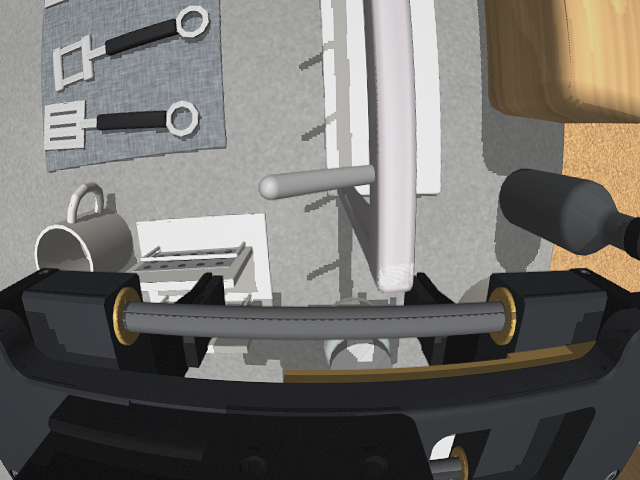

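The pictures show four utensils on the mat: turner (side 312,296), masher (310,320), scraper (320,348) and skimmer (322,378). The orange look-alike at (420,350) is off the mat. The dish rack is at scene (313,307), the holder at (210,360) and the rail at (440,320).

```bash
cat > h.py <<'E'
import numpy as np,cv2
from cell import env
def cam(n):
    c=env.read_camera(n);c["R"]=np.array(c["R"]);c["t"]=np.array(c["t"]);c["n"]=n;c["o"]=-c["R"].T@c["t"];return c
def ray(c,u,v):
    x=(u-c["cx"])/c["fx"];y=(v-c["cy"])/c["fy"]
    if c["n"]=="wrist":
        r=np.hypot(x,y);s=np.sinc(r/np.pi);d=np.array([x*s,y*s,np.cos(r)])
    else: d=np.array([x,y,1.])
    d=c["R"].T@d;return d/np.linalg.norm(d)
def at(c,u,v,z):
    d=ray(c,u,v);return c["o"]+d*(z-c["o"][2])/d[2]
def proj(c,X):
    p=c["R"]@np.array(X)+c["t"]
    if c["n"]=="wrist":
        r=np.hypot(p[0],p[1]);k=np.arctan2(r,p[2])/max(r,1e-9)
    else: k=1/p[2]
    return np.array([c["fx"]*p[0]*k+c["cx"],c["fy"]*p[1]*k+c["cy"]])
def tri(obs):  # [(cam,u,v),...] least squares, returns point, residual
    A=np.zeros((3,3));b=np.zeros(3);L=[]
    for c,u,v in obs:
        d=ray(c,u,v);P=np.eye(3)-np.outer(d,d);A+=P;b+=P@c["o"];L.append((P,c["o"]))
    X=np.linalg.solve(A,b);return X,[float(np.linalg.norm(P@(X-o))) for P,o in L]
E
python3 - <<'E'
from h import *
np.set_printoptions(precision=3,suppress=True)
s=cam("scene");d=cam("side");w=cam("wrist")
print("holder base corners",[at(s,u,v,0.008)[:2] for u,v in((176,405),(250,381),(228,320))])
print("collar",at(s,168,350,.134),"arm end",at(s,185,413,.125))
print("rack",[at(s,u,v,.006)[:2] for u,v in((274,300),(303,345),(352,318))], at(d,253,270,.006)[:2],at(d,303,267,.006)[:2])
print("rail base",[at(s,u,v,.012)[:2] for u,v in((405,377),(505,315),(476,288))],[at(d,u,v,.012)[:2] for u,v in((180,365),(226,366),(228,280))])
for n,e,h in(("turner",(281,296),(340,296)),("masher",(278,324),(338,316)),("scraper",(286,350),(348,346)),("skimmer",(289,384),(351,373))):
    print(n,at(d,*e,.01),at(d,*h,.008))
print("wrist",at(w,183,119,.01),at(w,192,22,.01))
for n,(u,v),z in(("mug",(320,262),.02),("sp",(325,235),.02),("timer",(334,218),.02),("bowl",(345,190),.02),("jam",(227,240),.05),("tin",(250,380),.08)):print(n,at(d,u,v,z))
E
```

```text
holder base corners [array([ 0.592, -0.438]), array([ 0.619, -0.279]), array([ 0.453, -0.268])]
collar [ 0.533 -0.405  0.134] arm end [ 0.666 -0.413  0.125]
rack [array([ 0.454, -0.147]), array([ 0.597, -0.137]), array([0.59, 0.  ])] [ 0.599 -0.013] [ 0.452 -0.016]
rail base [array([0.776, 0.028]), array([0.764, 0.333]), array([0.669, 0.321])] [array([0.766, 0.324]), array([0.652, 0.334]), array([0.669, 0.03 ])]
turner [0.517 0.103 0.01 ] [0.353 0.112 0.008]
masher [0.525 0.205 0.01 ] [0.365 0.186 0.008]
scraper [0.505 0.293 0.01 ] [0.348 0.289 0.008]
skimmer [0.499 0.395 0.01 ] [0.349 0.371 0.008]
wrist [0.514 0.1   0.01 ] [0.522 0.205 0.01 ]
mug [ 0.401 -0.019  0.02 ]
sp [ 0.378 -0.143  0.02 ]
timer [ 0.343 -0.227  0.02 ]
bowl [ 0.293 -0.382  0.02 ]
jam [ 0.677 -0.104  0.05 ]
tin [0.583 0.429 0.08 ]
```

>>> {"name": "send_rows", "arguments": {"xyz": [[-0.04,0.009,-0.006],[-0.04,0.009,-0.006],[-0.04,0.009,-0.006],[-0.04,0.009,-0.006],[-0.04,0.009,-0.006],[-0.04,0.009,-0.006],[-0.04,0.009,-0.006],[-0.04,0.009,-0.006],[0,0,0],[0,0,0],[0,0,0],[0,0,0],[0,0,0],[0,0,0],[0,0,0],[0,0,0],[0,0,0],[0,0,0],[0,0,0],[0,0,0]], "rotation": [[0,0,0],[0,0,0],[0,0,0],[0,0,0],[0,0,0],[0,0,0],[0,0,0],[0,0,0],[0,0,-0.1428],[0,0,-0.1428],[0,0,-0.1428],[0,0,-0.1428],[0,0,-0.1428],[0,0,-0.1428],[0,0,-0.1428],[0,0,-0.1428],[0,0,-0.1428],[0,0,-0.1428],[0,0,-0.1428],[0,0,0]], "jaw": [0.35,0.35,0.35,0.35,0.35,0.35,0.35,0.35,0.35,0.35,0.35,0.35,0.35,0.35,0.35,0.35,0.35,0.35,0.35,0.35]}}

```text
time_s: 2.3
tool_pos: [0.722, -0.3202, 0.4524]
tool_rot: [180.0, -0.0, -180.0]
force: [0.3, -0.2, -0.6]
grip_width: 0.0305
grasp_force: 0.0
```

```bash
python3 - <<'E'
from h import *
for n in ("wrist","scene"):
    c=cam(n); cv2.imwrite(f"pics/{n}1.png",c["image"]); np.save(f"pics/{n}1.npy",c,allow_pickle=True)
print(env.get_obs())
E
```

```text
{'time_s': 2.4, 'qpos': array([ 27.90193262,  36.73691619, -11.58837275,  52.03877823,
         6.89398291,  91.79368767, 108.58812593]), 'joint_velocities': array([-0.29354618, -0.11557434,  0.36597187,  0.02854523, -0.04206581,
        0.04707416,  0.22315104]), 'effort': array([ 8.59692483e-02, -6.54516149e+01, -2.47233666e+00, -3.16546011e+01,
        8.22918769e-02,  6.34019449e-02,  7.76484492e-02]), 'tool_pos': array([ 0.72198618, -0.32011626,  0.45252934]), 'tool_rot': array([ 1.79984328e+02, -1.41555135e-02,  1.79803727e+02]), 'force': array([ 0.23020583, -0.82945741, -0.6384553 ]), 'wrist_torque': array([ 0.07285179,  0.00478163, -0.01393073]), 'grasp_force': 0.0, 'grip_width': 0.030748329303570934}
```

View pics/wrist1.png

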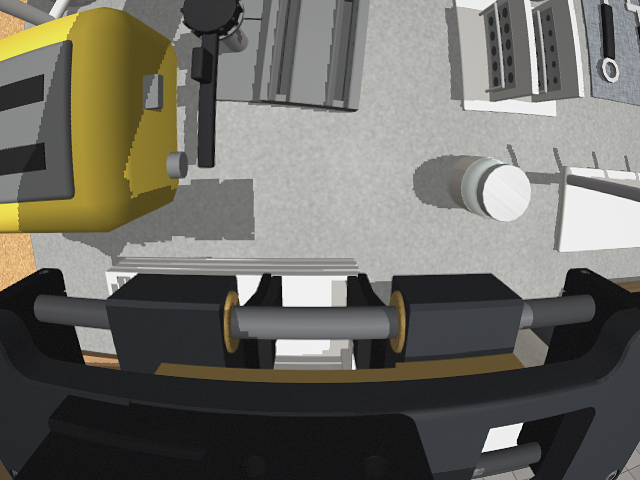

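The holder (285,60) and rack (520,50) are cut off at the top edge, so I'll move the camera towards -x.

>>> {"name": "send_rows", "arguments": {"xyz": [[0.04,0,0],[0.04,0,0],[0.04,0,0],[0,0,0]], "rotation": [[0,0,0],[0,0,0],[0,0,0],[0,0,0]], "jaw": [0.35,0.35,0.35,0.35]}}

```text
time_s: 2.8
tool_pos: [0.597, -0.3218, 0.4527]
tool_rot: [-179.9, -0.3, 179.6]
force: [-0.9, -0.4, 0.4]
grip_width: 0.0304
grasp_force: 0.0
```

```bash
python3 - <<'E'
from h import *
c=cam("wrist"); cv2.imwrite("pics/wrist2.png",c["image"]); np.save("pics/wrist2.npy",c,allow_pickle=True)
E
```

>>> {"name": "send_rows", "arguments": {"xyz": [[0,0.04,0],[0,0.04,0],[0,0.04,0],[0,0.04,0],[0,0.04,0],[0,0,0]], "rotation": [[0,0,0],[0,0,0],[0,0,0],[0,0,0],[0,0,0],[0,0,0]], "jaw": [0.35,0.35,0.35,0.35,0.35,0.35]}}

```text
time_s: 3.45
tool_pos: [0.6035, -0.1112, 0.4538]
tool_rot: [179.7, 0.1, -179.4]
force: [0.6, 0.5, 0.0]
grip_width: 0.0303
grasp_force: 0.0
```

```bash
python3 - <<'E'
from h import *
c=cam("wrist"); cv2.imwrite("pics/wrist3.png",c["image"]); np.save("pics/wrist3.npy",c,allow_pickle=True)
a=cv2.imread("pics/wrist2.png")[:290];
m=np.vstack([a,c["image"][:290]]);cv2.imwrite("pics/m1.png",m)
E
```

```text
(no output)
```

View pics/m1.png

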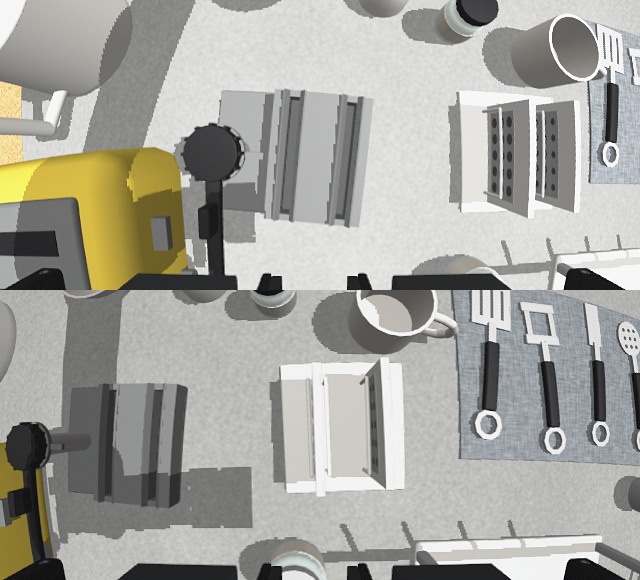

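Top (wrist2): holder slots at about (290,155) and (350,160), collar (212,152), lug (207,220), plate tops at x≈530 and 578. Bottom (wrist3): holder (130,155), rack (340,137), plate tops at x≈320 and 388. Next an enlarged crop of both.

```bash
python3 - <<'E'
import cv2,numpy as np
a=cv2.imread("pics/wrist2.png")[80:240,180:600];b=cv2.imread("pics/wrist3.png")[60:220,0:420]
m=np.vstack([cv2.resize(x,(800,300),interpolation=cv2.INTER_CUBIC) for x in(a,b)])
cv2.imwrite("pics/m2.png",m)
E
```

```text
(no output)
```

View pics/m2.png

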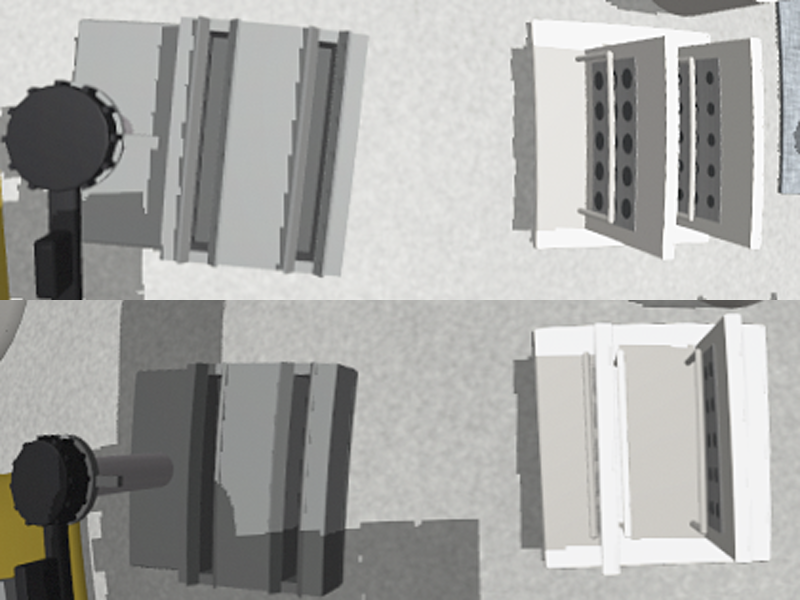

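>>> {"name": "send_rows", "arguments": {"xyz": [[-0.01,-0.04,0.0],[-0.01,-0.04,0],[-0.01,-0.04,0.02],[-0.01,-0.04,0.03],[-0.01,-0.04,0.03],[-0.01,-0.04,0.03],[0,0,0],[0,0,0]], "rotation": [[0,0,0],[0,0,0],[0,0,0],[0,0,0],[0,0,0],[0,0,0],[0,0,0],[0,0,0]], "jaw": [0.35,0.35,0.35,0.35,0.35,0.35,0.35,0.35]}}

```text
time_s: 4.3
tool_pos: [0.661, -0.3601, 0.3419]
tool_rot: [179.9, -0.2, 179.7]
force: [0.2, 0.6, 0.7]
grip_width: 0.03
grasp_force: 0.0
```

```bash
python3 - <<'E'
from h import *
c=cam("wrist"); cv2.imwrite("pics/wrist4.png",c["image"]); np.save("pics/wrist4.npy",c,allow_pickle=True)
E
```

>>> {"name": "send_rows", "arguments": {"xyz": [[0,0.04,0],[0,0.04,0],[0,0,0],[0,0,0]], "rotation": [[0,0,0],[0,0,0],[0,0,0],[0,0,0]], "jaw": [0.35,0.35,0.35,0.35]}}

```text
time_s: 4.75
tool_pos: [0.6626, -0.2741, 0.3476]
tool_rot: [-180.0, 0.2, -179.7]
force: [-0.1, -0.2, -0.2]
grip_width: 0.0304
grasp_force: 0.0
```

```bash
python3 - <<'E'
from h import *
np.set_printoptions(precision=4,suppress=True)
c=cam("wrist"); cv2.imwrite("pics/wrist5.png",c["image"]); np.save("pics/wrist5.npy",c,allow_pickle=True)
a=cv2.imread("pics/wrist4.png")[:290];
cv2.imwrite("pics/m3.png",np.vstack([a,c["image"][:290]]))
L=lambda n:np.load(f"pics/{n}.npy",allow_pickle=True).item()
w2,w3=L("wrist2"),L("wrist3")
P2=lambda x,y:(w2,180+x/1.905,80+y/1.875); P3=lambda x,y:(w3,x/1.905,60+(y-300)/1.875)
for n,p,q in(("A-",(677,37),(613,322)),("A+",(671,258),(619,573)),("B-",(761,40),(740,316)),("B+",(759,248),(741,558)),("collar",(61,136),(54,480))):
    print(n,*tri([P2(*p),P3(*q)]))
E
```

```text
A- [ 0.4707 -0.1041  0.1052] [0.0006355633227819856, 0.0006355633227820921]
A+ [ 0.5901 -0.0997  0.1032] [0.00035653123187142976, 0.00035653123187164725]
B- [ 0.4648 -0.0457  0.1069] [2.743729517704465e-05, 2.7437295177030284e-05]
B+ [ 0.5809 -0.0436  0.1127] [0.0009039240216599385, 0.0009039240216597818]
collar [ 0.53   -0.4097  0.1162] [0.0001950071064483092, 0.00019500710644820826]
```

View pics/m3.png

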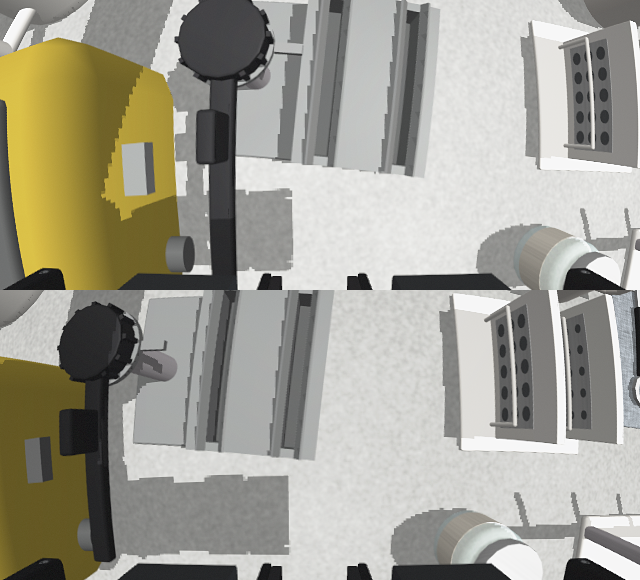

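```bash
python3 - <<'E'
import cv2,numpy as np
a=cv2.imread("pics/wrist4.png")[0:200,285:445];b=cv2.imread("pics/wrist5.png")[0:200,180:340]
m=np.hstack([cv2.resize(x,(400,500),interpolation=cv2.INTER_CUBIC) for x in(a,b)])
cv2.imwrite("pics/m4.png",m)
E
```

```text
(no output)
```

View pics/m4.png

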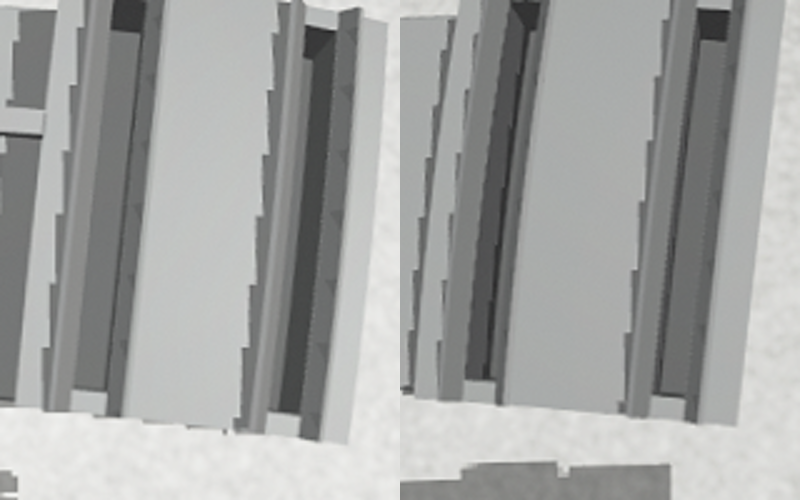

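```bash
python3 - <<'E'
from h import *
np.set_printoptions(precision=4,suppress=True)
L=lambda n:np.load(f"pics/{n}.npy",allow_pickle=True).item()
w2,w3,w4,w5=[L(f"wrist{i}") for i in(2,3,4,5)]
P2=lambda x,y:(w2,180+x/1.905,80+y/1.875)
P4=lambda x,y:(w4,285+x/2.5,y/2.5);P5=lambda x,y:(w5,180+(x-400)/2.5,y/2.5)
R={}
for n,o in(("s1near",[P4(91,391),P5(481,381)]),("s2near",[P4(286,413.5),P5(670,397)]),("s2far",[P4(320,26),P5(714,10)])):
    X,r=tri(o);print(n,X,r)
print("w2 at z .04:", [at(*P2(*p),.04) for p in((200,245),(306,262),(219,33),(330,43))])
pts={k:at(*v,.04)[:2] for k,v in dict(s1n=P4(91,391),s2n=P4(286,413.5),s2f=P4(320,26)).items()};print(pts)
print({k:at(*v,.04)[:2] for k,v in dict(s1n=P5(481,381),s2n=P5(670,397),s2f=P5(714,10)).items()})
# collar axis & lug : disc centre and lug top in 4,5
for n,o in(("disc",[(w4,222,36),(w5,98,342-290)]),("armend",[(w4,0,0)])):
    if len(o)>1: print(n,*tri(o))
print("lug?",*tri([(w4,218,136),(w5,86,430-290)]))
for z in(.108,.134): print(at(w4,222,36,z),at(w5,98,52,z))
E
```

```text
s1near [ 0.5995 -0.3539  0.041 ] [0.00016893680044063653, 0.0001689368004404422]
s2near [ 0.6056 -0.2944  0.0416] [9.021510264192888e-05, 9.02151026417779e-05]
s2far [ 0.4804 -0.2817  0.0392] [0.00036346404757287134, 0.00036346404757288034]
w2 at z .04: [array([ 0.5961, -0.3534,  0.04  ]), array([ 0.6065, -0.2936,  0.04  ]), array([ 0.4758, -0.3411,  0.04  ]), array([ 0.4816, -0.2805,  0.04  ])]
{'s1n': array([ 0.5997, -0.3538]), 's2n': array([ 0.6057, -0.294 ]), 's2f': array([ 0.4803, -0.2819])}
{'s1n': array([ 0.5993, -0.3541]), 's2n': array([ 0.6055, -0.2945]), 's2f': array([ 0.4811, -0.2817])}
disc [ 0.5273 -0.4103  0.1174] [0.0004628684613249456, 0.00046286846132493584]
lug? [ 0.5848 -0.4085  0.1329] [0.00014177302329767172, 0.00014177302329783598]
[ 0.5239 -0.4126  0.108 ] [ 0.5249 -0.4163  0.108 ]
[ 0.532  -0.4062  0.134 ] [ 0.5329 -0.3994  0.134 ]
```

```bash
python3 - <<'E'
from h import *
np.set_printoptions(precision=4,suppress=True)
L=lambda n:np.load(f"pics/{n}.npy",allow_pickle=True).item()
w2,w3=L("wrist2"),L("wrist3")
P2=lambda x,y:(w2,180+x/1.905,80+y/1.875); P3=lambda x,y:(w3,x/1.905,60+(y-300)/1.875)
for n,p,q in(("A-",(677,37),(613,322)),("A+",(671,258),(619,573)),("B-",(761,40),(740,316)),("B+",(759,248),(741,558))):
    print(n,at(*P2(*p),.106)[:2],at(*P3(*q),.106)[:2])
print("A left edge w3",at(*P3(597,322),.106)[:2],at(*P3(603,573),.106)[:2])
print(env.get_obs()["tool_pos"],env.get_obs()["tool_rot"])
E
```

```text
A- [ 0.4715 -0.1047] [ 0.4702 -0.1041]
A+ [ 0.5899 -0.1016] [ 0.5892 -0.0998]
B- [ 0.4646 -0.0449] [ 0.4646 -0.0455]
B+ [ 0.583  -0.0377] [ 0.5809 -0.0422]
A left edge w3 [ 0.4703 -0.1113] [ 0.5893 -0.1073]
[ 0.662  -0.2763  0.347 ] [-179.8943    0.1913 -179.876 ]
```

>>> {"name": "send_rows", "arguments": {"xyz": [[0.0294,0.0347,0],[0.0294,0.0347,0],[0.0294,0.0347,0],[0.0294,0.0347,0],[0.0294,0.0346,0],[0,0,0],[0,0,0]], "rotation": [[0,0,0],[0,0,0],[0,0,0],[0,0,0],[0,0,-0.044],[0,0,0],[0,0,0]], "jaw": [0.3,0.3,0.3,0.3,0.3,0.3,0.3], "newtons": 40}}

```text
time_s: 5.5
tool_pos: [0.5143, -0.1046, 0.3459]
tool_rot: [-179.9, 0.1, -177.5]
force: [0.2, -0.3, 1.2]
grip_width: 0.0261
grasp_force: 0.0
```

>>> {"name": "send_rows", "arguments": {"xyz": [[0,0,0.02],[0,0,0.02],[0,0,0.02],[0,0,0.021],[0,0,0],[0,0,0],[0,0,0],[0,0,0],[0,0,0],[0,0,0]], "rotation": [[0,0,0],[0,0,0],[0,0,0],[0,0,0],[0,0,0],[0,0,0],[0,0,0],[0,0,0],[0,0,0],[0,0,0]], "jaw": [0.3,0.3,0.3,0.3,0.3,0.3,0,0,0,0]}}

```text
time_s: 6.5
tool_pos: [0.5148, -0.1043, 0.2644]
tool_rot: [-180.0, 0.1, -177.5]
force: [-0.7, 0.1, 2.0]
grip_width: 0.0079
grasp_force: 39.9
```

>>> {"name": "send_rows", "arguments": {"xyz": [[0,0,-0.02],[0,0,-0.03],[0,0,-0.04],[0,0,0],[-0.0052,-0.04,0],[-0.0052,-0.04,0],[-0.0052,-0.04,0],[-0.0052,-0.04,0],[-0.0052,-0.04,0],[-0.0052,-0.04,0],[0,0,0],[0,0,0],[0,0,0]], "rotation": [[0,0,0],[0,0,0],[0,0,0],[0,0,0.145],[0,0,0],[0,0,0],[0,0,0],[0,0,0],[0,0,0],[0,0,0],[0,0,0],[0,0,0],[0,0,0]], "jaw": [0,0,0,0,0,0,0,0,0,0,0,0,0]}}

```text
time_s: 7.8
tool_pos: [0.5216, -0.3448, 0.3532]
tool_rot: [179.9, -0.0, 174.3]
force: [-0.0, 0.6, -0.6]
grip_width: 0.0082
grasp_force: 39.9
```

```bash
python3 - <<'E'
from h import *
print(env.get_obs()["tool_pos"],env.get_obs()["tool_rot"])
I=[]
for n,(x,y) in(("scene",(110,260)),("wrist",(220,60)),("side",(160,130))):
    c=cam(n); np.save(f"pics/p{n}.npy",c,allow_pickle=True)
    I.append(cv2.resize(c["image"][y:y+180,x:x+200],(400,360) ,interpolation=cv2.INTER_CUBIC) if n!="wrist" else c["image"][:290])
cv2.imwrite("pics/m5.png",np.vstack([np.hstack([I[0],I[2]])[:, :800],]) ); cv2.imwrite("pics/wrist6.png",I[1])
E
```

```text
[ 0.52164383 -0.34480976  0.35324017] [ 1.79926029e+02 -1.54835269e-02  1.74305873e+02]
```

View pics/m5.png

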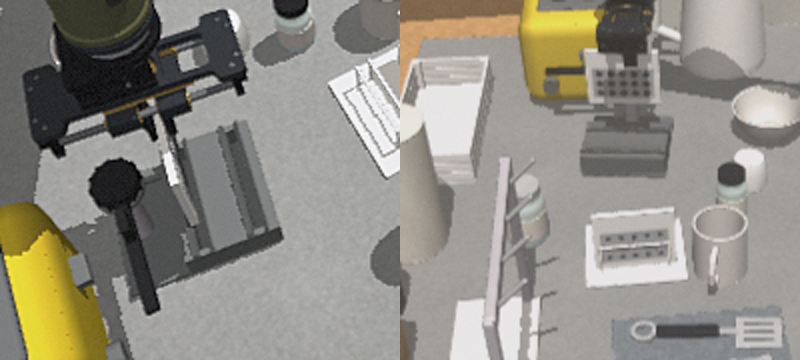

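```bash
python3 - <<'E'
from h import *
np.set_printoptions(precision=4,suppress=True)
d=np.load("pics/pside.npy",allow_pickle=True).item();s=np.load("pics/pscene.npy",allow_pickle=True).item()
def aty(c,u,v,y):
    r=ray(c,u,v);return c["o"]+r*(y-c["o"][1])/r[1]
# refine in side: bright mask of plate
im=d["image"][150:190,235:310].astype(int);g=im.min(2)
for r in range(0,40,4):
    print(150+r,"".join("%4d"%v for v in g[r,12:62:1]))
E
```

```text
150   62  63  61  63  61  62  64  63  61  66  61  51  47  45  48  48  51  48  52  48  50  49  46  48  48  51  52  51  49  54  50  51  51  55  53  63 101 152 150 127  98  95  96 102 122 126 124 123 123 126
154   66  64  71  86 104 152 171 170 168 170 168 158  49  48  52  50  50  51  48  48  49  51  48  43  48  50  52  50  50  52  49  46  51  60  58  52  89 149 153 154 155 148 104 102 133 134 137 134 138 150
158   63  62  72  91 107 160 176 176 175 177 178 176 175 175 176 167 128 128 130 129 129 133 130 127  86  53  50  54  51  52  50  81 130 133 131 128 133 127 140 176 177 168 132 153 152 153 156 154 153 152
162   62  59  63  59  60 112 175 176 177 177 176 176 179 175 177 177 166 129 128 130 141 174 177 173 162  53  52  54  51  50  55  77 131 126 132 132 141 178 176 175 174 173 140  96  98  97  96  96  99 105
166   54  56  54  53  56 103 188 174 169 136 131  91  79  90 114 134 120  67  63  78 101 121  97  73  74  81  98  97  83  65  71  83 101 102 102  72  80 110 136 149 175 176 165  96  97  97  93  96  97  94
170   63  62  64  59  63  71 122 176 171 152 135 125 100 109 122 104 101  9
[... 249 characters left out ...]
4 102  95 100 101 102 102  99  97 109 134 143 170 176 166 121 119 100  99  97  98  98
178   59  58  59  58  60  60  84 149 175 172 154 151 148 143 136 111 113 113 108 101 108 112 108 109 105 100 108 111 110 108 104 104 110 111 109 106 100 111 145 147 163 176 172 150 152 153 151 151 152 152
182  124 121 124 123 123 120 125 124 124 116  94  98  96  88  92 110 115 134 134 127  84  88  89  90  90 100 106 111 108 107 107 101 101 104 104 104 101 104 104 106 115 145 144 147 155 154 152 153 150 151
186  124 124 122 125 125 120 125 125 126 123 125 124 122 124 122 124 127 123 125 119  99  99  94  97  97  92 104 107 104 108 104  97  95  98  97  98  94  95  97 109 135 157 155 152 155 154 152 157 151 153
```

```bash
python3 - <<'E'
from h import *
np.set_printoptions(precision=4,suppress=True)
d=np.load("pics/pside.npy",allow_pickle=True).item()
def aty(c,u,v,y):
    r=ray(c,u,v);return c["o"]+r*(y-c["o"][1])/r[1]
a=aty(d,253.0,170,-.353);b=aty(d,289.4,170,-.341);print(a,b,(a+b)/2,np.linalg.norm(a-b))
for u,v in((254,180),(289,182)):print(aty(d,u,v,-.347))
# holder top near edge in side for reference: project holder slot pts
for X in((.6056,-.2944,.0405),(.4804,-.2817,.0405)):print(proj(d,X)*2-np.array([160,130])*2+[400,0])
E
```

```text
[ 0.5996 -0.353   0.1365] [ 0.4805 -0.341   0.138 ] [ 0.54   -0.347   0.1372] 0.11966396046519939
[ 0.5992 -0.347   0.1013]
[ 0.4842 -0.347   0.0872]
[586.2744 148.6908]
[662.2777 149.7528]
```

>>> {"name": "send_rows", "arguments": {"xyz": [[0.0005,-0.001,0.02],[0,0,0.02],[0,0,0.01],[0,0,0.006],[0,0,0.006],[0,0,0],[0,0,0]], "rotation": [[0,0,0],[0,0,0],[0,0,0],[0,0,0],[0,0,0],[0,0,0],[0,0,0]], "jaw": [0,0,0,0,0,0,0]}}

```text
time_s: 8.65
tool_pos: [0.5209, -0.3472, 0.2922]
tool_rot: [-180.0, 0.1, 174.2]
force: [-0.5, 0.0, 0.0]
grip_width: 0.0075
grasp_force: 39.9
```

>>> {"name": "send_rows", "arguments": {"xyz": [[0,0,0.008],[0,0,0.008],[0,0,0.005],[0,0,0.004],[0,0,0],[0,0,0]], "rotation": [[0,0,0],[0,0,0],[0,0,0],[0,0,0],[0,0,0],[0,0,0]], "jaw": [0,0,0,0,0,0]}}

```text
time_s: 9.25
tool_pos: [0.5207, -0.3473, 0.2665]
tool_rot: [-180.0, 0.0, 174.2]
force: [-0.9, -0.3, -0.5]
grip_width: 0.0081
grasp_force: 40.0
```

>>> {"name": "send_rows", "arguments": {"xyz": [[0,0,0.0015],[0,0,0],[0,0,0],[0,0,0],[0,0,-0.02],[0,0,-0.03],[0,0,-0.032],[0.0061,0.0423,0],[0.0061,0.0423,0],[0.0061,0.0423,0],[0.0061,0.0423,0],[0.0061,0.0423,0],[0.0061,0.0423,0],[0.0061,0.0423,0],[0,0,0],[0,0,0],[0,0,0]], "rotation": [[0,0,0],[0,0,0],[0,0,0],[0,0,0],[0,0,0],[0,0,0],[0,0,0],[0,0,0],[0,0,0],[0,0,0],[0,0,0],[0,0,0],[0,0,0],[0,0,0],[0,0,-0.145],[0,0,0],[0,0,0]], "jaw": [0,0.25,0.25,0.25,0.25,0.25,0.25,0.3,0.3,0.3,0.3,0.3,0.3,0.3,0.3,0.3,0.3]}}

```text
time_s: 10.95
tool_pos: [0.508, -0.0491, 0.3469]
tool_rot: [-180.0, -0.0, -177.7]
force: [-0.9, -0.5, 1.3]
grip_width: 0.0262
grasp_force: 0.0
```

```bash
python3 - <<'E'
from h import *
print(env.get_obs()["tool_pos"],env.get_obs()["tool_rot"])
c=cam("wrist"); np.save("pics/wrist7.npy",c,allow_pickle=True)
s=cam("scene")
cv2.imwrite("pics/m6.png",np.hstack([cv2.resize(s["image"][280:430,130:290],(400,375)),cv2.resize(c["image"][:270,170:490],(400,337))[:337]]) if 0 else np.hstack([cv2.resize(s["image"][280:430,130:290],(400,375),interpolation=cv2.INTER_CUBIC),cv2.resize(c["image"][:300,160:480],(400,375),interpolation=cv2.INTER_CUBIC)]))
E
```

```text
[ 0.5080167  -0.04908234  0.34691555] [-1.79970057e+02 -1.14317280e-03 -1.77713975e+02]
```

View pics/m6.png

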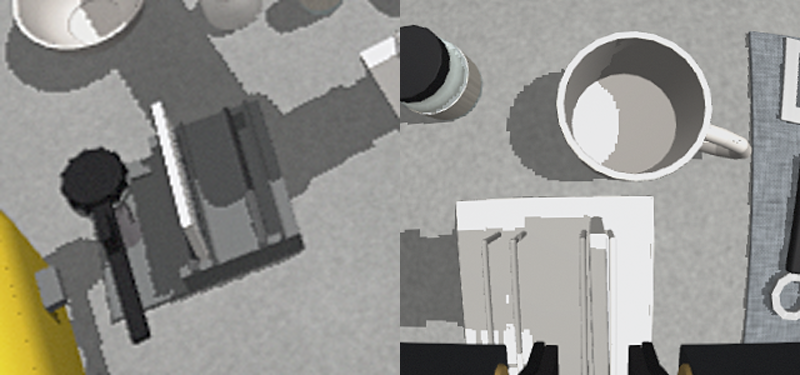

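```bash
python3 - <<'E'
from h import *
c=np.load("pics/wrist7.npy",allow_pickle=True).item()
for a,b in((591,233),(607,233),(613,236)):print(at(c,160+(a-400)/1.25,b/1.25,.106))
E
```

```text
[ 0.46337391 -0.05164404  0.106     ]
[ 0.4630596  -0.04404609  0.106     ]
[ 0.46437551 -0.04112581  0.106     ]
```

>>> {"name": "send_rows", "arguments": {"xyz": [[0,0,0.02],[0,0,0.02],[0,0,0.02],[0,0,0.0225],[0,0,0],[0,0,0],[0,0,0],[0,0,0],[0,0,0],[0,0,0]], "rotation": [[0,0,0],[0,0,0],[0,0,0],[0,0,0],[0,0,0],[0,0,0],[0,0,0],[0,0,0],[0,0,0],[0,0,0]], "jaw": [0.3,0.3,0.3,0.3,0.3,0.3,0,0,0,0]}}

```text
time_s: 12.05
tool_pos: [0.5084, -0.0483, 0.2654]
tool_rot: [-180.0, 0.1, -177.5]
force: [-1.1, -0.1, 2.9]
grip_width: 0.0078
grasp_force: 39.9
```

>>> {"name": "send_rows", "arguments": {"xyz": [[0,0,-0.02],[0,0,-0.03],[0,0,-0.04],[0,0,0],[-0.0072,-0.039,0],[-0.0072,-0.039,0],[-0.0072,-0.039,0],[-0.0072,-0.039,0],[-0.0072,-0.039,0],[-0.0072,-0.039,0],[0,0,0],[0,0,0],[0,0,0]], "rotation": [[0,0,0],[0,0,0],[0,0,0],[0,0,0.141],[0,0,0],[0,0,0],[0,0,0],[0,0,0],[0,0,0],[0,0,0],[0,0,0],[0,0,0],[0,0,0]], "jaw": [0,0,0,0,0,0,0,0,0,0,0,0,0]}}

```text
time_s: 13.35
tool_pos: [0.5286, -0.284, 0.3543]
tool_rot: [179.9, -0.0, 174.5]
force: [-0.4, 0.8, -2.1]
grip_width: 0.0077
grasp_force: 39.9
```

>>> {"name": "send_rows", "arguments": {"xyz": [[0.0005,-0.003,0.02],[0,0,0.02],[0,0,0.01],[0,0,0.006],[0,0,0.006],[0,0,0],[0,0,0]], "rotation": [[0,0,0.005],[0,0,0],[0,0,0],[0,0,0],[0,0,0],[0,0,0],[0,0,0]], "jaw": [0,0,0,0,0,0,0]}}

```text
time_s: 14.05
tool_pos: [0.5279, -0.2883, 0.2931]
tool_rot: [-180.0, 0.1, 174.2]
force: [0.1, 0.2, -1.3]
grip_width: 0.0075
grasp_force: 39.9
```

>>> {"name": "send_rows", "arguments": {"xyz": [[0,0,0.008],[0,0,0.008],[0,0,0.005],[0,0,0.006],[0,0,0],[0,0,0]], "rotation": [[0,0,0],[0,0,0],[0,0,0],[0,0,0],[0,0,0],[0,0,0]], "jaw": [0,0,0,0,0,0]}}

```text
time_s: 14.65
tool_pos: [0.5274, -0.2883, 0.2673]
tool_rot: [-180.0, -0.0, 174.1]
force: [-4.7, 3.0, 11.4]
grip_width: 0.0077
grasp_force: 40.0
```

>>> {"name": "send_rows", "arguments": {"xyz": [[0,0,0],[0,0,0],[0,0,0],[0,0,-0.03],[0,0,-0.04],[0,0,-0.04],[0,0,0],[0,0,0],[0,0,0],[0,0,0],[0,0,0],[0,0,0],[0,0,0],[0,0,0],[0,0,0],[0,0,0],[0,0,0]], "rotation": [[0,0,0],[0,0,0],[0,0,0],[0,0,0],[0,0,0],[0,0,0],[0,0,0.145],[0,0,0.145],[0,0,0.145],[0,0,0.145],[0,0,0.145],[0,0,0.145],[0,0,0.145],[0,0,0.145],[0,0,0.145],[0,0,0.145],[0,0,0.145]], "jaw": [0.25,0.25,0.25,0.25,0.25,0.25,0.25,0.25,0.25,0.25,0.25,0.25,0.25,0.25,0.25,0.25,0.25]}}

```text
time_s: 16.35
tool_pos: [0.5276, -0.2883, 0.375]
tool_rot: [-180.0, -0.0, 82.4]
force: [-0.0, 0.6, 0.8]
grip_width: 0.022
grasp_force: 0.0
```

>>> {"name": "send_rows", "arguments": {"xyz": [[0,0,0],[0,0,0],[0,0,0],[0,0,0],[0,0,0],[0,0,0],[0,0,0],[0,0,0],[0,0,0],[0,0,0],[0,0,0],[0,0,0]], "rotation": [[0,0,0.145],[0,0,0.145],[0,0,0.145],[0,0,0.145],[0,0,0.145],[0,0,0.145],[0,0,0.145],[0,0,0.145],[0,0,0.145],[0,0,0.137],[0,0,0],[0,0,0]], "jaw": [0.25,0.25,0.25,0.25,0.25,0.25,0.25,0.25,0.25,0.25,0.25,0.25]}}

```text
time_s: 17.55
tool_pos: [0.5277, -0.2882, 0.3752]
tool_rot: [-180.0, 0.0, 0.3]
force: [0.1, -0.5, 0.4]
grip_width: 0.0217
grasp_force: 0.0
```

```bash
python3 - <<'E'
from h import *
np.set_printoptions(precision=4,suppress=True)
print(env.get_obs()["tool_pos"],env.get_obs()["tool_rot"],env.get_obs()["qpos"])
s=cam("scene");d=cam("side");np.save("pics/s8.npy",s,allow_pickle=True)
L=lambda n:np.load(f"pics/{n}.npy",allow_pickle=True).item()
w4,w5=L("wrist4"),L("wrist5")
# arm: black pixels within plane z=.125 between 70 and 135 from axis
ax=np.array([.5308,-.4073])
for c in(s,w4,w5):
    v,u=np.where(c["image"].max(2)<75)
    P=np.array([at(c,a,b,.125)[:2] for a,b in zip(u,v)])-ax
    r=np.hypot(*P.T);th=np.degrees(np.arctan2(P[:,1],P[:,0]))
    for lo,hi in((75,95),(95,115),(115,135)):
        k=(r>lo/1e3)&(r<hi/1e3)&(abs(th)<30);print(c["n"],lo,k.sum(),np.median(P[k],0) if k.any() else None)
I=[cv2.resize(s["image"][280:430,130:290],(400,375),interpolation=cv2.INTER_CUBIC),cv2.resize(d["image"][150:300,200:360],(400,375),interpolation=cv2.INTER_CUBIC)]
cv2.imwrite("pics/m7.png",np.hstack(I))
E
```

```text
[ 0.5277 -0.2882  0.3752] [-179.9946    0.0201    0.3473] [ 19.7173  13.2637   7.4914  93.0884  -1.7806  73.7849 -62.1437]
scene 75 94 [ 0.0848 -0.0033]
scene 95 114 [ 0.1021 -0.0015]
scene 115 202 [0.1205 0.0343]
wrist 75 936 [ 0.0847 -0.0023]
wrist 95 935 [ 0.1054 -0.0033]
wrist 115 1204 [ 0.1242 -0.0063]
wrist 75 877 [ 0.0829 -0.0018]
wrist 95 719 [ 0.1046 -0.001 ]
wrist 115 693 [ 0.1249 -0.002 ]
```

View pics/m7.png

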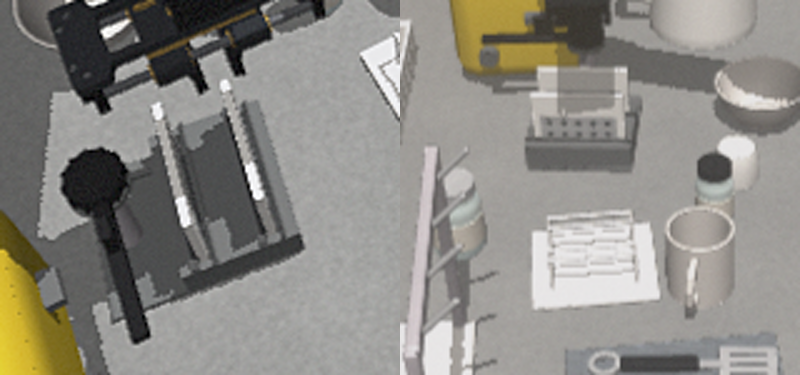

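```bash
python3 - <<'E'
from h import *
np.set_printoptions(precision=3,suppress=True)
L=lambda n:np.load(f"pics/{n}.npy",allow_pickle=True).item()
w2,w4,w5=L("wrist2"),L("wrist4"),L("wrist5")
print("knob",tri([(w4,180,253),(w5,85,245)]), tri([(w2,162,233),(w4,138,168)]), tri([(w4,138,168),(w5,38,460-290)]))
for n,c in(("w2",w2),("w4",w4),("w5",w5)):
    hsv=cv2.cvtColor(c["image"],cv2.COLOR_BGR2HSV);m=(hsv[...,1]>150)&(hsv[...,0]>20)&(hsv[...,0]<35)
    v,u=np.where(m)
    for z in (.1,.15,.2):
        P=np.array([at(c,a,b,z)[:2] for a,b in zip(u[::7],v[::7])]);k=(P[:,0]>.5)&(P[:,0]<.68);print(n,z,P[k][:,1].max() if k.any() else None)
E
```

```text
knob (array([ 0.663, -0.454,  0.083]), [0.0005357309105901745, 0.0005357309105902744]) (array([ 0.6  , -0.46 ,  0.123]), [0.00012556702381862067, 0.00012556702381857337]) (array([ 0.6  , -0.462,  0.12 ]), [0.00013605984796399235, 0.0001360598479640082])
w2 0.1 -0.44729432713946315
w2 0.15 -0.4283251986282395
w2 0.2 -0.4093560701170158
w4 0.1 -0.4464364160588948
w4 0.15 -0.42685482854662077
w4 0.2 -0.4072732410343467
w5 0.1 -0.43100991827419577
w5 0.15 -0.3964425270419146
w5 0.2 -0.36187513580963354
```

Both plates are seated in the holder (left crop: plates at (175,175) and (240,150)). The toaster is close to the lug, so I'll push the lug round with closed fingers instead of gripping it.

>>> {"name": "send_rows", "arguments": {"xyz": [[0,0,0],[0,0,0],[0,0,0],[0,0,0],[0,0,0],[0,0,0],[0,0,0],[0,0,0],[0,0,0],[0,0,0],[0,0,0],[-0.036,0.0153,0],[-0.036,0.0153,0],[-0.036,0.0153,0],[-0.035,0.0154,0],[0,0,0],[0,0,0],[0,0,0]], "rotation": [[0,0,-0.14],[0,0,-0.14],[0,0,-0.14],[0,0,-0.14],[0,0,-0.14],[0,0,-0.14],[0,0,-0.14],[0,0,-0.14],[0,0,-0.14],[0,0,-0.14],[0,0,-0.14],[0,0,0],[0,0,0],[0,0,0],[0,0,0],[0,0,0],[0,0,0],[0,0,0]], "jaw": [0,0,0,0,0,0,0,0,0,0,0,0,0,0,0,0,0,0]}}

```text
time_s: 19.45
tool_pos: [0.5851, -0.4317, 0.3755]
tool_rot: [180.0, -0.1, 88.5]
force: [-0.1, 0.3, 0.2]
grip_width: 0.0003
grasp_force: 0.0
```

>>> {"name": "send_rows", "arguments": {"xyz": [[0,0,0.02],[0,0,0.02],[0,0,0.012],[0,0,0.011],[0,0,0],[0,0,0]], "rotation": [[0,0,0],[0,0,0],[0,0,0],[0,0,0],[0,0,0],[0,0,0]], "jaw": [0,0,0,0,0,0]}}

```text
time_s: 20.05
tool_pos: [0.585, -0.4328, 0.3132]
tool_rot: [180.0, 0.0, 88.4]
force: [0.1, -1.2, 0.1]
grip_width: 0.0008
grasp_force: 0.0
```

>>> {"name": "send_rows", "arguments": {"xyz": [[0.004,0,0],[0.003,0,0],[0.0056,0.0014,0],[0.0056,0.0014,0],[0.0056,0.0014,0],[0.0056,0.0014,0],[0.0056,0.0014,0],[0.0056,0.0014,0],[0.0056,0.0014,0],[0.0056,0.0014,0],[0.0056,0.0014,0],[0.0056,0.0014,0],[0.0056,0.0014,0],[0.0056,0.0014,0],[0,0,0]], "rotation": [[0,0,0],[0,0,0],[0,0,-0.1],[0,0,-0.1],[0,0,-0.1],[0,0,-0.1],[0,0,-0.1],[0,0,-0.1],[0,0,-0.1],[0,0,-0.1],[0,0,-0.1],[0,0,-0.1],[0,0,-0.1],[0,0,-0.1],[0,0,0]], "jaw": [0,0,0,0,0,0,0,0,0,0,0,0,0,0,0]}}

```text
time_s: 21.55
tool_pos: [0.5671, -0.3629, 0.3135]
tool_rot: [-180.0, 0.1, 157.2]
force: [1.4, -0.6, 0.2]
grip_width: 0.0004
grasp_force: 0.0
```

>>> {"name": "send_rows", "arguments": {"xyz": [[0.0056,0.0014,0],[0.0056,0.0014,0],[0.0056,0.0014,0],[0,0,0],[0,0,0]], "rotation": [[0,0,-0.1],[0,0,-0.1],[0,0,-0.1],[0,0,0],[0,0,0]], "jaw": [0,0,0,0,0]}}

```text
time_s: 22.05
tool_pos: [0.5526, -0.3544, 0.3128]
tool_rot: [-180.0, 0.0, 174.1]
force: [0.1, 1.0, -0.3]
grip_width: 0.0007
grasp_force: 0.0
```

>>> {"name": "send_rows", "arguments": {"xyz": [[0.002,0,0],[0.002,0,0],[0,0,0]], "rotation": [[0,0,0],[0,0,0],[0,0,0]], "jaw": [0,0,0]}}

```text
time_s: 22.35
tool_pos: [0.5509, -0.3539, 0.3129]
tool_rot: [-179.9, 0.5, 174.3]
force: [8.7, -2.2, -4.5]
grip_width: 0.0006
grasp_force: 4.8
```

>>> {"name": "send_rows", "arguments": {"xyz": [[-0.01,0,0],[-0.01,0,0],[0,0,-0.035],[0,0,-0.035],[0,0,-0.035],[0,0,-0.035],[-0.0024,0.048,0],[-0.0024,0.048,0],[-0.0024,0.048,0],[-0.0024,0.048,0],[-0.0024,0.048,0],[-0.0024,0.048,0],[-0.0024,0.048,0],[-0.0024,0.048,0],[-0.0024,0.048,0],[-0.0024,0.048,0],[-0.0024,0.048,0],[-0.0024,0.048,0],[0,0,0],[0,0,0]], "rotation": [[0,0,0],[0,0,0],[0,0,0],[0,0,0],[0,0,0],[0,0,-0.101],[0,0,0],[0,0,0],[0,0,0],[0,0,0],[0,0,0],[0,0,0],[0,0,0],[0,0,0],[0,0,0],[0,0,0],[0,0,0],[0,0,0],[0,0,0],[0,0,0]], "jaw": [0,0,0,0,0,0,0.3,0.3,0.3,0.3,0.3,0.3,0.3,0.3,0.3,0.3,0.3,0.3,0.3,0.3]}}

```text
time_s: 24.35
tool_pos: [0.5957, 0.2222, 0.4521]
tool_rot: [180.0, -0.1, -179.7]
force: [1.0, -0.3, -0.1]
grip_width: 0.0261
grasp_force: 0.0
```

```bash
cat > ut.py <<'E'
from h import *
def utensils(c):
    """handles (black, elongated) on the mat, plus ring-eye centre at the +x end, by rays on the plane z=.012"""
    im=c["image"];g=im.max(2);m=(g<60).astype(np.uint8)
    n,lab,st,ce=cv2.connectedComponentsWithStats(m);out=[]
    for i in range(1,n):
        if st[i,4]<150 or st[i,4]>6000: continue
        v,u=np.where(lab==i);P=np.array([at(c,a,b,.016)[:2] for a,b in zip(u,v)])
        mc=P.mean(0)
        if not(.3<mc[0]<.6 and -.0<mc[1]<.5):continue
        (cx,cy),(w,h),_=cv2.minAreaRect((P*1000).astype(np.float32))
        l,s=max(w,h),min(w,h)
        if not(65<l<115 and 12<s<28):continue
        e=np.linalg.svd(P-mc)[2][0];e=e*np.sign(e[0])
        out.append((np.array([cx,cy])/1000,np.degrees(np.arctan2(e[1],e[0])),l,s))
    return sorted(out,key=lambda o:o[0][1])
E
python3 - <<'E'
from ut import *
np.set_printoptions(precision=4,suppress=True)
print(env.get_obs()["tool_pos"],env.get_obs()["tool_rot"])
c=cam("wrist");s=cam("scene");d=cam("side");np.save("pics/wrist9.npy",c,allow_pickle=True)
for o in utensils(c):print(o)
print("side");
for o in utensils(d):print(o)
v,u=np.where(s["image"].max(2)<75);P=np.array([at(s,a,b,.125)[:2] for a,b in zip(u,v)])-[.5308,-.4073]
r=np.hypot(*P.T);k=(r>.07)&(r<.13)&(P[:,1]>0)&(P[:,0]<.06)&(P[:,0]>-.03);print("arm deg",np.degrees(np.arctan2(*np.median(P[k],0)[::-1])),k.sum())
cv2.imwrite("pics/m8.png",np.hstack([c["image"][:300],cv2.resize(s["image"][280:430,130:290],(160*2,300))])[:, :800])
E
```

```text
[0.5957 0.2222 0.4521] [ 179.9926   -0.0758 -179.703 ]
(array([0.452 , 0.1058]), np.float64(-2.9060471426221612), 85.11566162109375, 18.728343963623047)
(array([0.4863, 0.1913]), np.float64(6.185283079883936), 85.71247100830078, 17.364620208740234)
(array([0.4417, 0.2882]), np.float64(1.1970807734296651), 85.77039337158203, 17.71238899230957)
(array([0.4397, 0.3824]), np.float64(8.392112983572687), 86.20409393310547, 19.466611862182617)
side
arm deg 81.42081186454922 316
```

View pics/m8.png

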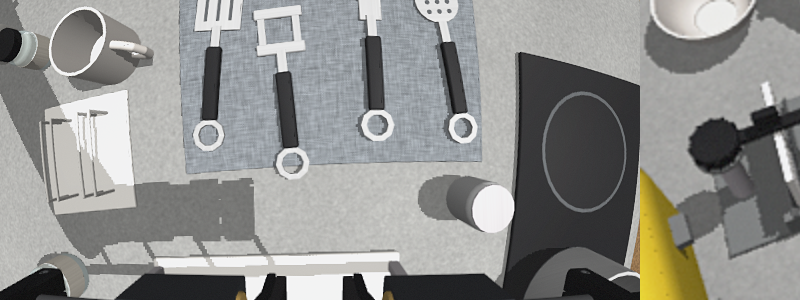

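All four utensils are on the mat, with eyes at (208,135), (292,162), (377,124) and (462,128). The masher was knocked about 2 cm. The collar arm now lies over the plates (right crop).

>>> {"name": "send_rows", "arguments": {"xyz": [[0.0275,-0.008,0],[0.0275,-0.008,0],[0.0275,-0.008,0],[0.0275,-0.008,0],[0.0275,-0.008,0],[0,0,0],[0,0,0],[0,0,0],[0,0,0],[0,0,0],[0,0,0],[0,0,0],[0,0,0],[0,0,0],[0,0,0],[0,0,0],[0,0,0],[0,0,0],[0,0,0],[0,0,0]], "rotation": [[0,0,0],[0,0,0],[0,0,0],[0,0,0],[0,0,0],[0,0,0.145],[0,0,0.145],[0,0,0.145],[0,0,0.145],[0,0,0.145],[0,0,0.145],[0,0,0.145],[0,0,0.145],[0,0,0.145],[0,0,0.145],[0,0,0.145],[0,0,0.145],[0,0,0.145],[0,0,0.145],[0,0,0.145]], "jaw": [0.3,0.3,0.3,0.3,0.3,0.3,0.3,0.3,0.3,0.3,0.3,0.3,0.3,0.3,0.3,0.3,0.3,0.3,0.3,0.3]}}

```text
time_s: 26.5
tool_pos: [0.4589, 0.1782, 0.4528]
tool_rot: [180.0, 0.0, 54.9]
force: [-0.0, -0.2, -0.1]
grip_width: 0.026
grasp_force: 0.0
```

>>> {"name": "send_rows", "arguments": {"xyz": [[0,0,0],[0,0,0],[0,0,0],[0,0,0],[0,0,0],[0,0,0],[0,0,0],[0,0,0],[0,0,0]], "rotation": [[0,0,0.145],[0,0,0.145],[0,0,0.145],[0,0,0.145],[0,0,0.145],[0,0,0.145],[0,0,0.102],[0,0,0],[0,0,0]], "jaw": [0.3,0.3,0.3,0.3,0.3,0.3,0.3,0.3,0.3]}}

```text
time_s: 27.4
tool_pos: [0.4588, 0.1788, 0.4527]
tool_rot: [180.0, -0.0, -0.2]
force: [0.2, -0.1, -0.0]
grip_width: 0.026
grasp_force: 0.0
```

```bash
python3 - <<'E'
from h import *
print(env.get_obs()["tool_pos"],env.get_obs()["tool_rot"],env.get_obs()["qpos"])
c=cam("wrist");np.save("pics/wrist10.npy",c,allow_pickle=True)
E
```

```text
[0.45879738 0.178848   0.45272219] [ 1.79979662e+02 -2.68416573e-02 -1.83061775e-01] [  12.4991038    -0.90262483  -36.13016635   99.48779214   -0.50870324
   81.22525426 -113.73328595]
```

>>> {"name": "send_rows", "arguments": {"xyz": [[0,0.03,0],[0,0.03,0],[0,0,0],[0,0,0]], "rotation": [[0,0,0],[0,0,0],[0,0,0],[0,0,0]], "jaw": [0.3,0.3,0.3,0.3]}}

```text
time_s: 27.85
tool_pos: [0.4584, 0.1192, 0.4526]
tool_rot: [-180.0, -0.0, -0.3]
force: [-1.1, 0.6, 0.6]
grip_width: 0.026
grasp_force: 0.0
```

```bash
python3 - <<'E'
from h import *
print(env.get_obs()["tool_pos"],env.get_obs()["tool_rot"])
c=cam("wrist");np.save("pics/wrist11.npy",c,allow_pickle=True)
a=np.load("pics/wrist10.npy",allow_pickle=True).item()["image"]
cv2.imwrite("pics/m9.png",np.vstack([cv2.resize(x[40:280,:],(800,300),interpolation=cv2.INTER_CUBIC) for x in(a,c["image"])]))
E
```

```text
[0.45844303 0.11921553 0.4526144 ] [-1.79987277e+02 -1.66361872e-02 -2.56212874e-01]
```

View pics/m9.png

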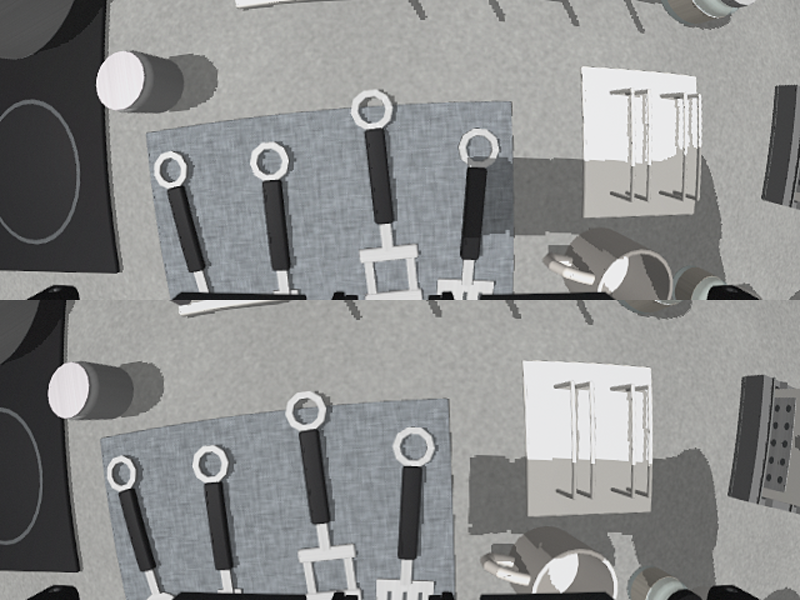

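>>> {"name": "send_rows", "arguments": {"xyz": [[0.033,0,0],[0.033,0,0],[0.034,0,0],[0,0,0],[0,0,0]], "rotation": [[0,0,0],[0,0,0],[0,0,0],[0,0,0],[0,0,0]], "jaw": [0.3,0.3,0.3,0.3,0.3]}}

```text
time_s: 28.4
tool_pos: [0.5585, 0.1207, 0.4517]
tool_rot: [-179.9, 0.1, -0.1]
force: [-1.5, -0.3, -0.3]
grip_width: 0.0259
grasp_force: 0.0
```

```bash
python3 - <<'E'
from h import *
print(env.get_obs()["tool_pos"],env.get_obs()["tool_rot"],env.get_obs()["qpos"])
c=cam("wrist");np.save("pics/wrist12.npy",c,allow_pickle=True)
E
```

```text
[0.55851625 0.12068078 0.45170191] [-1.79913652e+02  1.26510393e-01 -7.36641445e-02] [  14.20837388   10.03284883  -32.90069183   89.53534808    5.35864245
   82.14287227 -109.10805886]
```

>>> {"name": "send_rows", "arguments": {"xyz": [[0,-0.04,0],[0,-0.04,0],[0,-0.04,0],[0,0,0],[0,0,0]], "rotation": [[0,0,0],[0,0,0],[0,0,0],[0,0,0],[0,0,0]], "jaw": [0.3,0.3,0.3,0.3,0.3]}}

```text
time_s: 28.95
tool_pos: [0.5572, 0.2413, 0.4532]
tool_rot: [180.0, -0.0, 0.0]
force: [0.6, -0.5, -0.4]
grip_width: 0.0261
grasp_force: 0.0
```

```bash
python3 - <<'E'
from h import *
print(env.get_obs()["tool_pos"],env.get_obs()["tool_rot"],env.get_obs()["qpos"])
c=cam("wrist");np.save("pics/wrist13.npy",c,allow_pickle=True)
a=np.load("pics/wrist12.npy",allow_pickle=True).item()["image"]
cv2.imwrite("pics/m10.png",np.vstack([cv2.resize(x[0:240,:],(800,300),interpolation=cv2.INTER_CUBIC) for x in(a,c["image"])]))
E
```

```text
[0.55717184 0.24130942 0.45316479] [ 1.79978644e+02 -4.36028112e-02  4.55900979e-02] [   4.20843539   15.35698649  -36.81744112   84.31797165    9.2355945
   83.34251111 -122.64510593]
```

View pics/m10.png

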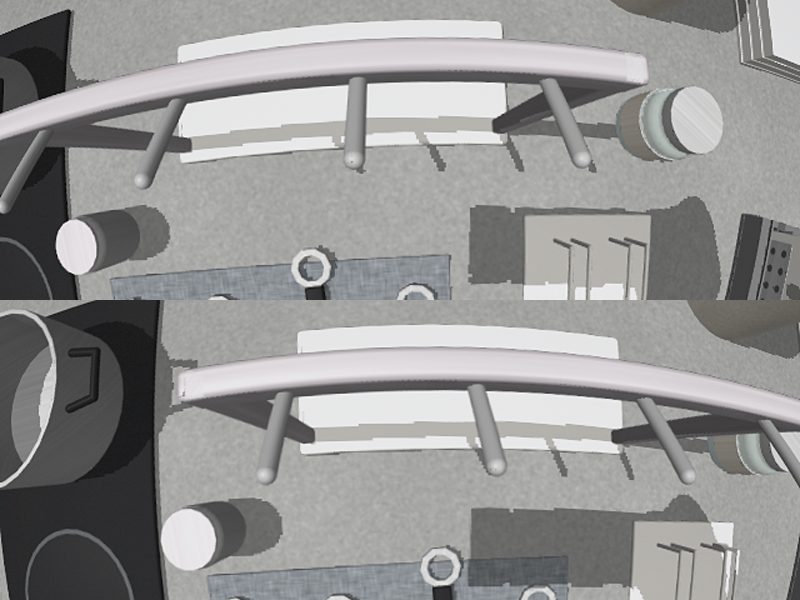

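Four pegs are visible. Tips in the top view are at (583,159), (354,160), (143,181) and (4,207) for pegs 0 to 3; the bottom view shows pegs 1 to 3 at (687,176), (496,167) and (267,175).

```bash
python3 - <<'E'
from h import *
np.set_printoptions(precision=4,suppress=True)
L=lambda n:np.load(f"pics/{n}.npy",allow_pickle=True).item()
a,b=L("wrist12"),L("wrist13")
T={1:((354,160),(687,176)),2:((143,181),(496,167)),3:((4,207),(267,175))}
Rt={1:((357,80),(645,100)),2:((178,100),(477,87)),3:((45,132),(284,93))}
for k in T:
    for n,D in(("tip",T),("root",Rt)):
        p,q=D[k];X,r=tri([(a,p[0]/1.25,p[1]/1.25),(b,q[0]/1.25,q[1]/1.25)]);print(k,n,X,np.round(r,4))
print("peg0 tip z.285",at(a,583/1.25,159/1.25,.285))
# eyes: height check, ring centres in wrist9 (yaw180) vs wrist10/11 (yaw0)
w9,w10,w11=L("wrist9"),L("wrist10"),L("wrist11")
E={"turner":((208,135),(478,147),(413,446)),"masher":((292,162),(372,109),(305,411)),"scraper":((377,124),(269,160),(210,464)),"skimmer":((462,128),(170,170),(121,473))}
for n,(p,q,s) in E.items():
    X,r=tri([(w9,*p),(w10,q[0]/1.25,40+q[1]/1.25),(w11,s[0]/1.25,40+(s[1]-300)/1.25)]);print(n,X,np.round(r,4))
E
```

```text
1 tip [0.6344 0.1331 0.2823] [0.0001 0.0001]
1 root [0.6669 0.1345 0.2517] [0. 0.]
2 tip [0.6317 0.208  0.2826] [0.0001 0.0001]
2 root [0.6646 0.2087 0.2512] [0.0002 0.0002]
3 tip [0.6291 0.2821 0.2832] [0.0003 0.0003]
3 root [0.6621 0.2838 0.2513] [0.0005 0.0005]
peg0 tip z.285 [0.6369 0.0587 0.285 ]
turner [0.5129 0.1013 0.0132] [0.0003 0.0004 0.0002]
masher [0.5462 0.1974 0.0154] [0.0006 0.0007 0.0002]
scraper [0.5019 0.2925 0.0127] [0.0006 0.001  0.0004]
skimmer [0.499  0.3941 0.0157] [0.0007 0.0006 0.0002]
```

>>> {"name": "send_rows", "arguments": {"xyz": [[-0.039,0.045,0],[-0.039,0.045,0],[-0.039,0.045,0],[0,0,0],[0,0,0],[0,0,0],[0,0,0],[0,0,0],[0,0,0],[0,0,0],[0,0,0],[0,0,0],[0,0,0],[0,0,0],[0,0,0],[0,0,0],[0,0,0],[0,0,0],[0,0,0],[0,0,0]], "rotation": [[0,0,0],[0,0,0],[0,0,0],[0,0,-0.147],[0,0,-0.147],[0,0,-0.147],[0,0,-0.147],[0,0,-0.147],[0,0,-0.147],[0,0,-0.147],[0,0,-0.147],[0,0,-0.147],[0,0,-0.147],[0,0,-0.147],[0,0,-0.147],[0,0,-0.147],[0,0,-0.147],[0,0,-0.147],[0,0,-0.147],[0,0,-0.147]], "jaw": [0.4,0.4,0.4,0.4,0.4,0.4,0.4,0.4,0.4,0.4,0.4,0.4,0.4,0.4,0.4,0.4,0.4,0.4,0.4,0.4]}}

```text
time_s: 31.0
tool_pos: [0.4598, 0.1248, 0.4529]
tool_rot: [-180.0, 0.1, 143.2]
force: [-0.2, -0.4, -0.1]
grip_width: 0.0352
grasp_force: 0.0
```

>>> {"name": "send_rows", "arguments": {"xyz": [[0,0,0],[0,0,0],[0,0,0],[0,0,0],[0,0,0],[0,0,0],[0,0,0]], "rotation": [[0,0,-0.147],[0,0,-0.147],[0,0,-0.147],[0,0,-0.14],[0,0,0],[0,0,0],[0,0,0]], "jaw": [0.4,0.4,0.4,0.4,0.4,0.4,0.4]}}

```text
time_s: 31.7
tool_pos: [0.46, 0.126, 0.4527]
tool_rot: [-180.0, 0.0, 176.1]
force: [-0.9, 0.2, 0.5]
grip_width: 0.0348
grasp_force: 0.0
```

```bash
python3 - <<'E'
from ut import *
np.set_printoptions(precision=4,suppress=True)
print(env.get_obs()["tool_pos"],env.get_obs()["tool_rot"],env.get_obs()["qpos"])
d=cam("side")
# black handle blobs in side view
m=(d["image"].max(2)<70).astype(np.uint8);n,lab,st,ce=cv2.connectedComponentsWithStats(m)
for i in range(1,n):
    if st[i,4]>80 and 270<ce[i,0]<370 and 270<ce[i,1]<400: print(ce[i],st[i,4],at(d,*ce[i],.014)[:2])
E
```

```text
[0.46   0.126  0.4527] [-179.9858    0.0332  176.0784] [ 11.2226  -3.2186 -28.3032 101.5412  -1.5179  81.2705  69.2652]
[310.3155 347.5952] 168 [0.4435 0.2925]
[312.5397 379.4184] 239 [0.4425 0.3883]
```

>>> {"name": "send_rows", "arguments": {"xyz": [[0.0093,-0.0104,0.03],[0.0093,-0.0104,0.03],[0,0,0.04],[0,0,0.04],[0,0,0.04],[0,0,0.04],[0,0,0.02],[0,0,0],[0,0,0]], "rotation": [[0,0,0],[0,0,0],[0,0,0],[0,0,0],[0,0,0],[0,0,0],[0,0,0],[0,0,0],[0,0,0]], "jaw": [0.4,0.4,0.4,0.4,0.4,0.4,0.4,0.4,0.4]}}

```text
time_s: 32.65
tool_pos: [0.4406, 0.1071, 0.213]
tool_rot: [180.0, 0.0, 176.2]
force: [0.7, 0.1, 0.7]
grip_width: 0.0345
grasp_force: 0.0
```

Final descent of 25 mm, grip, then lift to check.

>>> {"name": "send_rows", "arguments": {"xyz": [[0,0,0.012],[0,0,0.008],[0,0,0.005],[0,0,0],[0,0,0],[0,0,0],[0,0,0],[0,0,0],[0,0,0]], "rotation": [[0,0,0],[0,0,0],[0,0,0],[0,0,0],[0,0,0],[0,0,0],[0,0,0],[0,0,0],[0,0,0]], "jaw": [0.4,0.4,0.4,0.4,0,0,0,0,0], "newtons": 30}}

```text
time_s: 33.55
tool_pos: [0.4406, 0.1073, 0.1882]
tool_rot: [-180.0, 0.1, 176.3]
force: [-0.8, 0.6, 4.5]
grip_width: 0.0176
grasp_force: 29.8
```

>>> {"name": "send_rows", "arguments": {"xyz": [[0,0,-0.02],[0,0,-0.04],[0,0,-0.04],[0,0,-0.04],[0,0,-0.04],[0,0,-0.04],[0,0,-0.04],[0,0,-0.033],[0,0,0],[-0.034,-0.0186,0],[-0.034,-0.0186,0],[-0.034,-0.0186,0],[0,0,0],[0,0,0],[0,0,0]], "rotation": [[0,0,0],[0,0,0],[0,0,0],[0,0,0],[0,0,0],[0,0,0],[0,0,0],[0,0,0],[0,0,-0.1],[0,0,0],[0,0,0],[0,0,0],[0,0,0],[0,0,0],[0,0,0]], "jaw": [0,0,0,0,0,0,0,0,0,0,0,0,0,0,0]}}

```text
time_s: 35.05
tool_pos: [0.5435, 0.0557, 0.4803]
tool_rot: [180.0, -0.0, -177.9]
force: [-0.6, -0.2, -0.4]
grip_width: 0.0175
grasp_force: 29.8
```

```bash
python3 - <<'E'
from h import *
np.set_printoptions(precision=4,suppress=True)
o=env.get_obs();print(o["tool_pos"],o["tool_rot"],o["qpos"])
d=cam("side");s=cam("scene");cv2.imwrite("pics/t1s.png",s["image"]);cv2.imwrite("pics/t1d.png",d["image"])
E=np.array(o["tool_pos"])+[.0725,.0025,-.178];H=E-[.165,.006,0]
tip=np.array([.6371,.0582,.2827])
for c in(d,s):
    print(c["n"],"pred eye",proj(c,E),"tip",proj(c,tip),"head",proj(c,H))
    u,v=np.round(proj(c,E)).astype(int);g=c["image"].max(2)[v-14:v+15,u-20:u+21]
    for r in g[::2]:print("".join(" .:-=+*#%@"[min(9,x//26)] for x in r))
E
```

```text
[0.5435 0.0557 0.4803] [ 179.9834   -0.0401 -177.9253] [ 14.3426   5.4672 -24.6678  90.3971   2.2665  84.6735  81.6364]
side pred eye [234.6299 203.1611] tip [227.1322 209.8113] head [300.2939 198.7653]
****************************+::::::::::::
****************************+::::::::::::
****************************+::::::::::::
****************************+=:::::::::::
*****************************+:::::::::::
****************#########*+++=:::::::::::
*************##*+=++++++#*-::::::::::::::
************##+++*******##-::::::::::::::
************+*##*****###*=-::::::::::::::
************++++****++++++*++******+===--
+**********#+*****++**************+------
=*********+++*********************+------
=+******+++************************=-----
=+****+++**************************+=----
-=**++*####************************+==---
scene pred eye [392.2969 242.1246] tip [397.1022 255.8355] head [346.9791 189.3461]
#%*- ... ......-++++++++++++++**=:. .....
+-=%+. .........:+*+++++*++++++++=-:. ...
**=-++-. .........:+++++++++*******=-:...
*****=++-. ... .=+@@%%%%#*++++++++++*=-:.
+++++*+%@#- .=%@%@*=-++*#%%#*++++++*++=--
+++#%%%%%%%=#%%+-==+++=---#%%#+++++++++++
%%%%%%%%+=+#%%#*+**+++++*+-#%%*++++++++++
%%%#++#%%%*-*%%*++++++++++=*%%#*+++++++++
*=++=-:=#%%#+#@%#*++++++++%%%#**+++++++++
*++++*=--+=:.:=*#%%%%%#%%%%%*++++++++++++
**+++++*=: ....:-=+++***+-:==+++++*+++**+
++**++**=-:......:.:-====+***+++*++++++++
++++******=--. .......-++++++++++++**++++
*+++++*++++==-:....:....++++++****++*++++
++++++++++++**=-:. .....+##++++**++++++++
```

>>> {"name": "send_rows", "arguments": {"xyz": [[-0.0082,-0.0003,0.0079],[-0.0082,0,0.0079],[-0.0082,0,0.0079],[0,0,0]], "rotation": [[0,0,0],[0,0,0],[0,0,0],[0,0,0]], "jaw": [0,0,0,0]}}

```text
time_s: 35.55
tool_pos: [0.5694, 0.0551, 0.4545]
tool_rot: [180.0, -0.2, -178.0]
force: [-0.1, 0.1, -1.2]
grip_width: 0.0177
grasp_force: 29.8
```

>>> {"name": "send_rows", "arguments": {"xyz": [[-0.0082,0,0.0079],[-0.0082,0,0.0079],[0,0,0],[0,0,0]], "rotation": [[0,0,0],[0,0,0],[0,0,0],[0,0,0]], "jaw": [0,0,0,0]}}

```text
time_s: 35.95
tool_pos: [0.5853, 0.056, 0.4408]
tool_rot: [180.0, -0.0, -178.0]
force: [-0.3, 0.4, -0.9]
grip_width: 0.0173
grasp_force: 30.0
```

```bash
python3 - <<'E'
from h import *
o=env.get_obs();E=np.array(o["tool_pos"])+[.0725,.0025,-.178]
for n in("scene","side"):
    c=cam(n);print(n,proj(c,E),"tip",proj(c,(.6371,.0582,.2827)),"root",proj(c,(.6699,.0595,.25)))
    u,v=np.round(proj(c,E)).astype(int);g=c["image"].max(2)[v-20:v+20,u-28:u+29];g=cv2.resize(g,None,fx=2,fy=1,interpolation=cv2.INTER_LINEAR)
    for r in g:print("".join(" .:-=+*#%@"[min(9,x//26)] for x in r))
E
```

```text
scene [401.84876172 269.34269237] tip [397.10218755 255.83546798] root [404.88281046 277.29189751]
=-:.            ...............  ..-=+*******+*****++++++++***+++++++++++++**++++++++++++++=----=+##%%%%##**+====+
++-:.   ..:::...  ...............  .-=++*******+++++*+++++++**++++++++++++++++++++++++++++*+==------+*#%%@@@%#*+==
*++=-:..-=+*+=-:.   ...............  .-=++++++++++++***++++++++++++++****+++++++++++++++++++==---------=**#####*+=
++*++===+*****+=-.  ...............    .:=++++++++++++++++++++++++*****+++++++++++++++++++++++++==----------::::--
++++++***++++**+=-:.   .............     .-=+++++++++++++++++++++++++++++++++++++*+++++++++++++++++=--------------
+++++++++*+++++**+=-:.   ..................:=+++++++++++*********++++++++++++++++*****++**+++++++**++=-=++====++++
++++++++++++++++**++-:..   ................:+#%%%#***++++*****++++++****+++++++****+++++*******+++++************+=
+++++++++++++++++***+=-:.    ..............:=+*##*++++++++++**+++++++++++++++++++++++++****++++++++++****+++++++++
++++++++++++++++++++*++=-:.   ..............-==+****+++++++***+++++++++++++++++++
[... 7596 characters left out ...]
=========-
********************************###%%%%##*=-==========++*****+++++*****#####***+++*******************++====-======
********************************##%%%%%##*===========++****+++****##########**++++*******************+============
********************************#%%%%%%##*=========++****+++**############****++++*******************+============
********************************#%%%%%%##*=-=====++****++**#############****++++++*******************++==========-
********************************#%%%%%%##*=====++****+++**############*****+++****++******************++==========
*******************************##%%%%%%#*+===++***+++==+*#########**************++++******************++==========
```

The ASCII scene crop shows the peg passing through the ring, so I'll release and go on to the masher.

>>> {"name": "send_rows", "arguments": {"xyz": [[0,0,0],[0,0,0],[0,0,0],[0,0,0],[0,0,-0.03],[0,0,-0.03],[0.0266,0.0345,0],[0.0266,0.0345,0],[0.0266,0.0345,0],[0.0266,0.0345,0],[0,0,0],[0,0,0.04],[0,0,0.04],[0,0,0.04],[0,0,0.04],[0,0,0.04],[0,0,0],[0,0,0]], "rotation": [[0,0,0],[0,0,0],[0,0,0],[0,0,0],[0,0,0],[0,0,0],[0,0,0],[0,0,0],[0,0,0],[0,0,0],[0,0,-0.07],[0,0,0],[0,0,0],[0,0,0],[0,0,0],[0,0,0],[0,0,0],[0,0,0]], "jaw": [0.4,0.4,0.4,0.4,0.4,0.4,0.4,0.4,0.4,0.4,0.4,0.4,0.4,0.4,0.4,0.4,0.4,0.4]}}

```text
time_s: 37.85
tool_pos: [0.4741, 0.1902, 0.3017]
tool_rot: [180.0, -0.0, -174.0]
force: [1.2, 0.3, 1.0]
grip_width: 0.0349
grasp_force: 0.0
```

```bash
cat > chk.py <<'E'
from ut import *
np.set_printoptions(precision=4,suppress=True)
o=env.get_obs();print(o["tool_pos"],o["tool_rot"],o["qpos"])
def hung(c,i):
    "dark handle pixels projected onto the vertical plane just in front of peg i root: expect z from .25-.105 to .25-.017"
    r=np.array([[.6699,.0595],[.6672,.1343],[.6645,.2090],[.6618,.2838]][i])-[.008,0]
    v,u=np.where(c["image"].max(2)<65);n=[0]
    P=[]
    for a,b in zip(u,v):
        d=ray(c,a,b);t=(r[0]-c["o"][0])/d[0] if abs(d[0])>.05 else -1
        if t>0:
            X=c["o"]+d*t
            if abs(X[1]-r[1])<.03 and .02<X[2]<.26:P.append(X)
    P=np.array(P)
    return None if len(P)<10 else (len(P),np.median(P[:,1])-r[1],P[:,2].min(),P[:,2].max())
E
python3 - <<'E'
from chk import *
s=cam("scene");print([hung(s,i) for i in range(4)])
d=cam("side")
X=lambda z:proj(d,(.662,.0595,z));print("hang pred side",X(.25),X(.17),X(.05))
u0,v0=(int(x) for x in X(.25));u1,v1=(int(x) for x in X(.05))
g=cv2.resize(d["image"].max(2)[v0-4:v1+6:2,u0-18:u0+24],None,fx=2,fy=1)
for r in g:print("".join(" .:-=+*#%@"[min(9,x//26)] for x in r))
w=cam("wrist")
for o in utensils(w):print(o)
E
```

```text
[0.4741 0.1902 0.3017] [ 179.9894   -0.0242 -173.9733] [  4.9669   8.0619 -31.7887 109.0649   4.6878  64.1644  67.4111]
[(113, np.float64(0.006020503926021992), np.float64(0.12455705226542202), np.float64(0.19107544934345944)), None, None, (23, np.float64(0.017188657187402534), np.float64(0.2450800828022126), np.float64(0.25994214683693606))]
hang pred side [218.8751 220.7863] [222.7409 244.5693] [228.0685 277.3456]
*******************##%%%%%%%####*+++*****+++****************************************
******************##%%%%%%%%%%%#*****+++*###%%%%%%%%###*****************************
******************#%%%%%%%####%#*++++*#%%#%%%%%%%%%%#######*************************
******************#%%%%%%%##**##**+++*#%%%%%%%############**************************
******************#%%%%%%%#*++****++*##%%%%#############**+++***********************
*****************##%%%%%%#*+++++++=====+*###########**+====++***********************
****************###%%%%%##+=======------=+*#****###*++=++++*************************
****************##%%%%%%#*+==---:::::::--=+*****++++++****####**++******************

[... 1891 characters left out ...]
+************+++****++===+++==-==++====++**++++++======++******
****+*##%%%%%%%##*===++*********###%#####*++====++===++**###*+==++++++**************
@@@%%%%%%%%%%%%#*+++********#%%@@@@@@@@@%#*++++++++*##**##%#++**********************
@@%%##%%%%%%%%#*+++++**##%%@@@@@@@@@@@@@%%#********###**##%#++**********************
(array([0.4844, 0.1911]), np.float64(6.321018557194919), 85.65222930908203, 16.704578399658203)
(array([0.5147, 0.2224]), np.float64(-82.14161836953336), 79.2998275756836, 27.913494110107422)
(array([0.4403, 0.2869]), np.float64(5.136757875653444), 85.34661102294922, 18.708972930908203)
(array([0.4378, 0.3802]), np.float64(8.3208353259301), 86.23185729980469, 21.878320693969727)
```

>>> {"name": "send_rows", "arguments": {"xyz": [[0,0,0.04],[0,0,0.04],[0,0,0.02],[0,0,0.008],[0,0,0.006],[0,0,0],[0,0,0],[0,0,0],[0,0,0],[0,0,0],[0,0,0]], "rotation": [[0,0,0],[0,0,0],[0,0,0],[0,0,0],[0,0,0],[0,0,0],[0,0,0],[0,0,0],[0,0,0],[0,0,0],[0,0,0]], "jaw": [0.4,0.4,0.4,0.4,0.4,0.4,0,0,0,0,0]}}

```text
time_s: 39.1
tool_pos: [0.4744, 0.1903, 0.1878]
tool_rot: [-180.0, 0.1, -174.0]
force: [-0.7, -1.4, 6.2]
grip_width: 0.018
grasp_force: 30.0
```

>>> {"name": "send_rows", "arguments": {"xyz": [[0,0,-0.02],[0,0,-0.04],[0,0,-0.04],[0,0,-0.04],[0,0,-0.04],[0,0,-0.04],[0,0,-0.04],[0,0,-0.033],[0,0,0],[-0.0218,-0.0209,0],[-0.0218,-0.0209,0],[-0.0218,-0.0209,0],[0,0,0],[0,0,0],[0,0,0]], "rotation": [[0,0,0],[0,0,0],[0,0,0],[0,0,0],[0,0,0],[0,0,0],[0,0,0],[0,0,0],[0,0,0.07],[0,0,0],[0,0,0],[0,0,0],[0,0,0],[0,0,0],[0,0,0]], "jaw": [0,0,0,0,0,0,0,0,0,0,0,0,0,0,0]}}

```text
time_s: 40.6
tool_pos: [0.5408, 0.1308, 0.4797]
tool_rot: [180.0, -0.1, -177.9]
force: [-0.0, 0.2, -0.4]
grip_width: 0.0176
grasp_force: 30.0
```

>>> {"name": "send_rows", "arguments": {"xyz": [[-0.0083,-0.0002,0.0078],[-0.0083,-0.0002,0.0078],[-0.0083,-0.0002,0.0078],[-0.0083,-0.0002,0.0078],[-0.0083,0,0.0078],[0,0,0],[0,0,0]], "rotation": [[0,0,0],[0,0,0],[0,0,0],[0,0,0],[0,0,0],[0,0,0],[0,0,0]], "jaw": [0,0,0,0,0,0,0]}}

```text
time_s: 41.3
tool_pos: [0.5832, 0.1305, 0.4407]
tool_rot: [180.0, -0.0, -178.0]
force: [-0.1, 0.5, -1.1]
grip_width: 0.0175
grasp_force: 30.0
```

```bash
cat > look.py <<'E'
from h import *
import sys
i=int(sys.argv[1]);R=np.array([[.6699,.0595,.25],[.6672,.1343,.25],[.6645,.2090,.25],[.6618,.2838,.25]][i])
o=env.get_obs();E=np.array(o["tool_pos"])+[.0723,.0025,-.178]
c=cam("scene");print(o["tool_pos"],proj(c,E),"tip",proj(c,R+[-.0328,-.001,.0327]),"root",proj(c,R))
u,v=np.round(proj(c,E)).astype(int);g=c["image"].max(2)[v-17:v+9,u-17:u+18];g=cv2.resize(g,None,fx=2,fy=1)
for r in g:print("".join(" .:-=+*#%@"[min(9,x//26)] for x in r))
E
python3 look.py 1
```

```text
[0.58319743 0.1304627  0.44071252] [431.87749537 254.01261528] tip [427.53766701 240.53787499] root [434.72106065 261.61117462]
.............   .-=+++++++++****++++++++++++++++++++++++++****++++++++
.............     .-=+++++++++++++++++++++++++++++++++++++++++++++++++
  ..................:-=+******++++++++++++++++++++++++++++++++++++++++
     ... .............-+*#%%#*+++++++++***++++++++++++++++++++++++++++
..    ................-=+*******++++++++*****+++++++++++++++++++++++++
=-..  .................:-=+***###***+++++++++++++++++++++++++++++++++*
+=-:.   ...............:-=++***##%%##**+++++++++**++++++++++++++++++++
+++=-:.   ..............:-=+******#%%#*+++++++++++++++++++++++++++++++
++**++-:. ...............:-=+***=+*#%%##*+++++++++++++++++++++++++++++
++++*++=-:.   .....   ...:-=++***##%%%%##**+++++++++************++++++
++++++*++=:..     ....:-=====++**####%%%%%%##**++++++++++*****++++++++
+++++++++=-:..   .:---========+****++++*##%%%%##**++++++++++++++++++++
+++++++++==--:.. :+***++==---==+**++=----=+*#%%%%%*+++++++++++++++++++
++++++++*+==--::-=*%%%%#*+++++=++*##*+==--:-=+#%%
[... 173 characters left out ...]
+++++++=+*#%%#*=------==++*****+++++===*%%%%#**+++++++++***#%
***++++++++++++=-=*#%%%#*+==+++===++***+++++++++*#%%##*++++++**##%%%%%
+++++++***++**++===+*#%%%##**++=--=+****+++++**##%%#*+++++**#%%%%%%%%%
+++++***++++++*++=--*##%%%%##**+====+***++++*##%%%%##***#%%%%%%%%%%%%%
+++++++*++++++++++==-=+*##%%%%##*+++***####%%%%%%%###%%%%%%%%%%%%%%%%%
++++++++*++++++++++==---=+*#%%%%%%%%%%%@%%%%%%##*+=+#%%%%%%%%%%%%%%%%%
++*****++++++++*****++==--:-+*###%%%%%%%%%%#*+---=*#%%%%%%%%%%%%%%##**
+++******++++++*+++*+++++==---:::----==------==+#%%%%%%%%%%%%%##**+=--
++++****++++++++++++++++++++====---------==+#%%@%%%%%%%%%%##**+=------
++++*+++++++++++++++++++++++++++*****++**#%%%%%%%%%%%%##**+=----------
```

>>> {"name": "send_rows", "arguments": {"xyz": [[0,0,0],[0,0,0],[0,0,0],[0,0,0],[0,0,-0.03],[0,0,-0.03],[0.0297,0.0324,0],[0.0297,0.0324,0],[0.0297,0.0324,0],[0.0297,0.0324,0],[0.0297,0.0324,0],[0,0,0],[0,0,0.04],[0,0,0.04],[0,0,0.04],[0,0,0.04],[0,0,0.04],[0,0,0],[0,0,0]], "rotation": [[0,0,0],[0,0,0],[0,0,0],[0,0,0],[0,0,0],[0,0,0],[0,0,0],[0,0,0],[0,0,0],[0,0,0],[0,0,0],[0,0,-0.035],[0,0,0],[0,0,0],[0,0,0],[0,0,0],[0,0,0],[0,0,0],[0,0,0]], "jaw": [0.4,0.4,0.4,0.4,0.4,0.4,0.4,0.4,0.4,0.4,0.4,0.4,0.4,0.4,0.4,0.4,0.4,0.4,0.4]}}

```text
time_s: 43.25
tool_pos: [0.429, 0.2873, 0.3017]
tool_rot: [180.0, -0.0, -176.0]
force: [0.3, 0.2, 0.8]
grip_width: 0.0347
grasp_force: 0.0
```

```bash
python3 - <<'E'
from chk import *
s=cam("scene");print([hung(s,i) for i in range(4)])
w=cam("wrist")
for o in utensils(w):print(o)
E
```

```text
[0.429  0.2873 0.3017] [ 179.9936   -0.0239 -175.9728] [ -2.4101   9.4095 -36.9983 108.2079   6.2421  64.4016  52.2839]
[(115, np.float64(0.006020503926021992), np.float64(0.12455705226542202), np.float64(0.19107544934345944)), (126, np.float64(0.007179505166186206), np.float64(0.12070966405802697), np.float64(0.19123289701567636)), None, (22, np.float64(0.018022487436953838), np.float64(0.2450800828022126), np.float64(0.25994214683693606))]
(array([0.439 , 0.2898]), np.float64(3.02254856691589), 85.5822982788086, 17.020889282226562)
```

>>> {"name": "send_rows", "arguments": {"xyz": [[0,0.002,0.04],[0,0,0.04],[0,0,0.02],[0,0,0.008],[0,0,0.006],[0,0,0],[0,0,0],[0,0,0],[0,0,0],[0,0,0],[0,0,0]], "rotation": [[0,0,0],[0,0,0],[0,0,0],[0,0,0],[0,0,0],[0,0,0],[0,0,0],[0,0,0],[0,0,0],[0,0,0],[0,0,0]], "jaw": [0.4,0.4,0.4,0.4,0.4,0.4,0,0,0,0,0]}}

```text
time_s: 44.45
tool_pos: [0.4292, 0.2893, 0.1878]
tool_rot: [180.0, 0.1, -176.0]
force: [-1.4, -0.5, 6.0]
grip_width: 0.0176
grasp_force: 30.0
```

>>> {"name": "send_rows", "arguments": {"xyz": [[0,0,-0.02],[0,0,-0.04],[0,0,-0.04],[0,0,-0.04],[0,0,-0.04],[0,0,-0.04],[0,0,-0.04],[0,0,-0.033],[0,0,0],[-0.0358,-0.0295,0],[-0.0358,-0.0295,0],[-0.0358,-0.0295,0],[0,0,0],[0,0,0],[0,0,0]], "rotation": [[0,0,0],[0,0,0],[0,0,0],[0,0,0],[0,0,0],[0,0,0],[0,0,0],[0,0,0],[0,0,0.035],[0,0,0],[0,0,0],[0,0,0],[0,0,0],[0,0,0],[0,0,0]], "jaw": [0,0,0,0,0,0,0,0,0,0,0,0,0,0,0]}}

```text
time_s: 45.95
tool_pos: [0.5384, 0.2055, 0.4796]
tool_rot: [180.0, -0.1, -177.9]
force: [-0.1, -0.1, -2.3]
grip_width: 0.0178
grasp_force: 30.0
```

>>> {"name": "send_rows", "arguments": {"xyz": [[-0.0083,-0.0002,0.0078],[-0.0083,-0.0002,0.0078],[-0.0083,-0.0002,0.0078],[-0.0083,-0.0002,0.0078],[-0.0083,0,0.0078],[0,0,0],[0,0,0]], "rotation": [[0,0,0],[0,0,0],[0,0,0],[0,0,0],[0,0,0],[0,0,0],[0,0,0]], "jaw": [0,0,0,0,0,0,0]}}

```text
time_s: 46.65
tool_pos: [0.5809, 0.2051, 0.4407]
tool_rot: [180.0, -0.0, -178.0]
force: [0.0, 0.1, -1.2]
grip_width: 0.0176
grasp_force: 30.0
```

```bash
python3 look.py 2
```

```text
[0.58093126 0.20512095 0.44073755] [460.43978287 239.44744626] tip [456.21516207 226.11692089] root [462.96789571 246.76496897]
..........   .-=++++++++++++**************************************++=-
.............  .-=+*******++++**************************************++
..............   .-=++++++***++**************************************#
...............   ..-=++++*###****************************************
    ..................:-=+*#%#**++++**********************************
... ....................:-=++***#*************************************
=-:.    ........:::.....::-=+**##%%%##********************************
**+-:.   ................:-=+*****##%%##******************************
****+-:.   ...............--=+**++++*#%##*****************************
+++***+-:.    ........   .::-=+***+++*#%%#****************************
++++****+-:.   .....  ....:--=++**##%%%%%%#***+***********************
**********+-:.      ..:---=====++*###%%%%@%%%##*********************+=
************=-.    .-++++====-==+***+===+*#%%%%%%##****************+=-
***++++++**++=-:..:=*##*+===--==++**+=-----=+*#%%
[... 173 characters left out ...]
+++++*+++#%%@@%*+-------=++*******++=--+*%%%%##*******+=-=++*
++++++++****++++===+*#%%#*+++++====+********++==*#%@%%##***++++++*#%%@
+++++++++++++++++=--=+#%%%%##**+====+*****++++++##%%%%#**+++++#%%%%%%%
++++++++++++++++*+===+*%@@@%%#*++====+**+++++**#%%%%%#*+++#%%@%%%%%%%%
++++++++++++*****++=--=+*#%%%%%##*++++****#####%%%%%#%%%%%%%%%%%%%%%%%
+++++++++++++++*****+==-:-+*#%%%@@@@%%%%%@@%%%%%%#***#%%%%%%%%%%%%%%%%
+++++++++++++++++++++++==----=+*#%%%%%%%%%%%%#*+++=+#%%%%%%%%%%%%%%##*
**++**+*****++++++******+++=------=======+++++==+**#%%%%%%%%%%%##*++=-
*********+*+++++++*******+++++==-----------=+**#%%%@%%%%%%%##**+=-----
***********+++++++++****++**+***+++++++*##%%%%%%%%%%%%%##**+=---------
```

>>> {"name": "send_rows", "arguments": {"xyz": [[0,0,0],[0,0,0],[0,0,0],[0,0,0],[0,0,-0.03],[0,0,-0.03],[0.0294,0.0364,0],[0.0294,0.0364,0],[0.0294,0.0364,0],[0.0294,0.0364,0],[0.0294,0.0364,0],[0,0,0],[0,0,0.04],[0,0,0.04],[0,0,0.04],[0,0,0.04],[0,0,0.04],[0,0,0],[0,0,0]], "rotation": [[0,0,0],[0,0,0],[0,0,0],[0,0,0],[0,0,0],[0,0,0],[0,0,0],[0,0,0],[0,0,0],[0,0,0],[0,0,0],[0,0,-0.131],[0,0,0],[0,0,0],[0,0,0],[0,0,0],[0,0,0],[0,0,0],[0,0,0]], "jaw": [0.4,0.4,0.4,0.4,0.4,0.4,0.4,0.4,0.4,0.4,0.4,0.4,0.4,0.4,0.4,0.4,0.4,0.4,0.4]}}

```text
time_s: 48.6
tool_pos: [0.4276, 0.382, 0.3016]
tool_rot: [180.0, -0.0, -170.5]
force: [-0.4, 0.3, 0.1]
grip_width: 0.035
grasp_force: 0.0
```

```bash
python3 - <<'E'
from chk import *
s=cam("scene");print([hung(s,i) for i in range(4)])
w=cam("wrist")
for o in utensils(w):print(o)
E
```

```text
[0.4276 0.382  0.3016] [ 179.9948   -0.0231 -170.4822] [-10.866   17.3857 -39.1514 100.4596  11.8635  66.3652  45.9888]
[(114, np.float64(0.006053231648751961), np.float64(0.12455705226542202), np.float64(0.19107544934345944)), (127, np.float64(0.007176584170158734), np.float64(0.12070966405802697), np.float64(0.19123289701567636)), (123, np.float64(0.008719201154244266), np.float64(0.11962550377962722), np.float64(0.18702090647816938)), (24, np.float64(0.017058047696349166), np.float64(0.2450800828022126), np.float64(0.25994214683693606))]
(array([0.4372, 0.385 ]), np.float64(9.794947420600256), 85.72944641113281, 16.632186889648438)
```

>>> {"name": "send_rows", "arguments": {"xyz": [[0,0.001,0.04],[0,0,0.04],[0,0,0.02],[0,0,0.008],[0,0,0.006],[0,0,0],[0,0,0],[0,0,0],[0,0,0],[0,0,0],[0,0,0]], "rotation": [[0,0,0],[0,0,0],[0,0,0],[0,0,0],[0,0,0],[0,0,0],[0,0,0],[0,0,0],[0,0,0],[0,0,0],[0,0,0]], "jaw": [0.4,0.4,0.4,0.4,0.4,0.4,0,0,0,0,0]}}

```text
time_s: 49.8
tool_pos: [0.4276, 0.383, 0.1879]
tool_rot: [180.0, 0.1, -170.5]
force: [-0.4, -1.5, 6.4]
grip_width: 0.0177
grasp_force: 29.9
```

>>> {"name": "send_rows", "arguments": {"xyz": [[0,0,-0.02],[0,0,-0.04],[0,0,-0.04],[0,0,-0.04],[0,0,-0.04],[0,0,-0.04],[0,0,-0.04],[0,0,-0.033],[0,0,0],[-0.0352,-0.0358,0],[-0.0352,-0.0358,0],[-0.0352,-0.0358,0],[0,0,0],[0,0,0],[0,0,0]], "rotation": [[0,0,0],[0,0,0],[0,0,0],[0,0,0],[0,0,0],[0,0,0],[0,0,0],[0,0,0],[0,0,0.131],[0,0,0],[0,0,0],[0,0,0],[0,0,0],[0,0,0],[0,0,0]], "jaw": [0,0,0,0,0,0,0,0,0,0,0,0,0,0,0]}}

```text
time_s: 51.3
tool_pos: [0.5353, 0.2806, 0.4797]
tool_rot: [180.0, -0.1, -177.9]
force: [-0.0, 0.2, 0.0]
grip_width: 0.0177
grasp_force: 29.9
```

>>> {"name": "send_rows", "arguments": {"xyz": [[-0.0084,-0.0002,0.0078],[-0.0084,-0.0002,0.0078],[-0.0084,-0.0002,0.0078],[-0.0084,-0.0002,0.0078],[-0.0084,0,0.0078],[0,0,0],[0,0,0]], "rotation": [[0,0,0],[0,0,0],[0,0,0],[0,0,0],[0,0,0],[0,0,0],[0,0,0]], "jaw": [0,0,0,0,0,0,0]}}

```text
time_s: 52.0
tool_pos: [0.5783, 0.2803, 0.4407]
tool_rot: [-180.0, -0.0, -178.0]
force: [0.4, 0.5, -1.5]
grip_width: 0.0174
grasp_force: 30.0
```

```bash
python3 look.py 3
```

```text
[0.57831702 0.28026855 0.44069974] [487.62286158 225.44001701] tip [483.46372746 212.41623399] root [489.81926984 232.65396769]
...........................:----:.....................................
.........   ........::.....:----:.....................................
  ..........................::---:....................................
.......................::-==------:...................................
.............. .......:-+#@%#*=---::..................................
  ....................:-=+***+=-----::................................
    ...................:-=+***=-----::................................
..    ..................-==+**+=------::..............................
-::.   . .....:.........:-==+**+=:::---:..............................
++-::..    .........  ...:-=+***=---====::............................
***+-::..   .......    .-====+*****####*+=-:..........................
****++=-:..     .....::=#%*+==+*###%%%%%%#*+=-::..........::....::....
******++=-:..    .-=++++==---=++**+===+*#%%%%#*+-::.......:...........
********+==-:.  .:*%%%#*=----==+**+=-----=+*%%@%#
[... 173 characters left out ...]
*****+==+*#%%#*=-...:-=++**+=::...::-=*#%%%#*+=-:.....:=++*#%
***************+=-=+#%%%#+-:..:-=+**+=-:....:-+*#%%#*=------=++*%@@@%%
****************+-:-*#%%%#+=-:::-=+*#*+-.....-*#%%%#+=::-=+*%%@@@%%%%%
****************++===+*#%%@%#*=--=++**=-::--=*#%%%#*+==+#%@@@%%%%%%%%%
******************++---=+*#%%%##***###*+**#%%%%%%%#%%%@@@%%%%%%%%%%%%%
********************++=----=+*#%%%%%%%%%@@@%%%%#***#%%%%%%%%%%%%%%%%##
*****************##%%%%#+=-----=+******###%#*+=-=+#%%%%%%%%%%%%%##**==
****************#%%%%%@@%%#*+==-----:::::::--=+*%%%%%%%%%%%%%#**+=----
**************##%%%%%%%%%@@@%%#**++======+*#%%@@@%%%@%%%%##*+=--------
************++*#%%%%%%%%%%%%%%##**#%##%%@@@@%%%@@@%%%##*+=------------
```

The peg is through this eye too. I'll release, rise and retreat, then wait for it to settle.

>>> {"name": "send_rows", "arguments": {"xyz": [[0,0,0],[0,0,0],[0,0,0],[0,0,0],[0,0,-0.03],[0,0,-0.03],[0.03,0,0],[0.03,0,0],[0.03,0,0],[0,0,0],[0,0,0],[0,0,0],[0,0,0],[0,0,0],[0,0,0],[0,0,0],[0,0,0],[0,0,0],[0,0,0],[0,0,0]], "rotation": [[0,0,0],[0,0,0],[0,0,0],[0,0,0],[0,0,0],[0,0,0],[0,0,0],[0,0,0],[0,0,0],[0,0,0],[0,0,0],[0,0,0],[0,0,0],[0,0,0],[0,0,0],[0,0,0],[0,0,0],[0,0,0],[0,0,0],[0,0,0]], "jaw": [0.4,0.4,0.4,0.4,0.4,0.4,0.4,0.4,0.4,0.4,0.4,0.4,0.4,0.4,0.4,0.4,0.4,0.4,0.4,0.4]}}

```text
time_s: 54.05
tool_pos: [0.4881, 0.2771, 0.5011]
tool_rot: [-180.0, 0.0, -178.0]
force: [0.6, -0.6, 0.1]
grip_width: 0.0348
grasp_force: 0.0
```

>>> {"name": "send_rows", "arguments": {"xyz": [[0,0,0],[0,0,0],[0,0,0],[0,0,0],[0,0,0],[0,0,0],[0,0,0],[0,0,0],[0,0,0],[0,0,0],[0,0,0],[0,0,0],[0,0,0],[0,0,0],[0,0,0],[0,0,0],[0,0,0],[0,0,0],[0,0,0],[0,0,0]], "rotation": [[0,0,0],[0,0,0],[0,0,0],[0,0,0],[0,0,0],[0,0,0],[0,0,0],[0,0,0],[0,0,0],[0,0,0],[0,0,0],[0,0,0],[0,0,0],[0,0,0],[0,0,0],[0,0,0],[0,0,0],[0,0,0],[0,0,0],[0,0,0]], "jaw": [0.4,0.4,0.4,0.4,0.4,0.4,0.4,0.4,0.4,0.4,0.4,0.4,0.4,0.4,0.4,0.4,0.4,0.4,0.4,0.4]}}

```text
time_s: 56.05
tool_pos: [0.4882, 0.2771, 0.501]
tool_rot: [-180.0, 0.0, -178.0]
force: [-0.6, -0.3, 0.4]
grip_width: 0.0347
grasp_force: 0.0
```

```bash
python3 - <<'E'
from chk import *
s=cam("scene");print([hung(s,i) for i in range(4)])
s2=cam("scene");print("moving px",int((cv2.absdiff(s["image"],s2["image"]).max(2)>60).sum()))
v,u=np.where(s["image"].max(2)<75);P=np.array([at(s,a,b,.125)[:2] for a,b in zip(u,v)])-[.5308,-.4073]
r=np.hypot(*P.T);k=(r>.07)&(r<.135)&(P[:,1]>0)&(P[:,0]<.06)&(P[:,0]>-.03)
print("arm deg",np.degrees(np.arctan2(*np.median(P[k],0)[::-1])))
for lo,hi in((.025,.04),(.075,.1),(.1,.125)):
    q=(r>lo)&(r<hi)&(P[:,1]>0)&(abs(P[:,0])<.05);print(lo,np.median(P[q],0))
cv2.imwrite("pics/final.png",cv2.resize(np.hstack([s["image"][170:430,130:330],s["image"][170:430,360:560]]),(800,520)))
E
```

```text
[0.4882 0.2771 0.501 ] [-179.9974    0.0058 -177.9927] [ -0.3164   8.237  -35.7329  85.9967   4.8102  87.3073  56.013 ]
[(113, np.float64(0.0060859593714819304), np.float64(0.12455705226542202), np.float64(0.19107544934345944)), (125, np.float64(0.007182426162213679), np.float64(0.12070966405802697), np.float64(0.19123289701567636)), (122, np.float64(0.008717452382824703), np.float64(0.11962550377962722), np.float64(0.18930471022107498)), (138, np.float64(0.008054510112888935), np.float64(0.12413068598517374), np.float64(0.2586702584376732))]
moving px 0
arm deg 81.24743056038811
0.025 [0.0104 0.0251]
0.075 [0.0132 0.0841]
0.1 [0.0149 0.1102]
```

View pics/final.png

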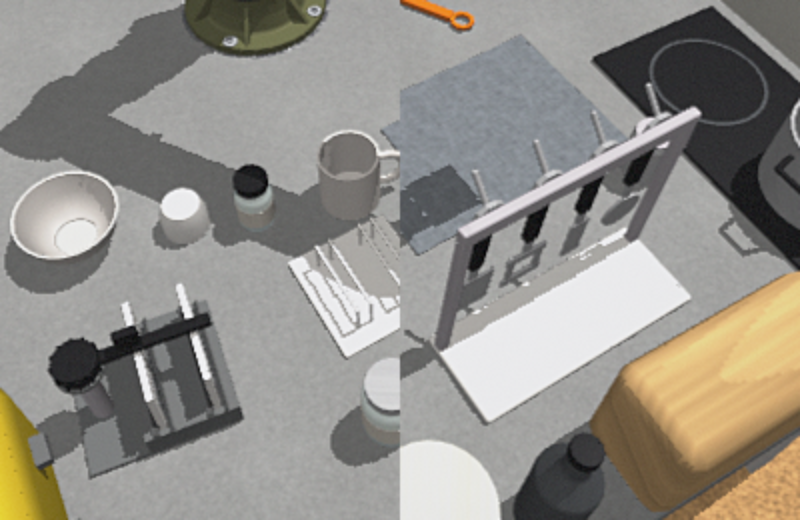

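All four utensils hang still on the pegs (right half), and both plates sit under the locked arm (left half). Handing in.

```bash
python3 -c "
from cell import env
print(env.sign_off())"
```

```text
the job is handed in; nothing more can be done
None
```

I handed the job in at about 56 s: both grater plates are down in the holder slots, the collar is turned to its stop, and all four utensils hang still on the pegs; the sign-off returned no verdict.

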